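# Sort the bench tools back into their trays

### The arm

A 7-joint arm with a two-finger parallel gripper is mounted at the origin on the work surface. World frame = base frame: x ahead of the robot, y to its left, z up, the work surface at z = 0. Lengths are in m, angles in rad, forces in N, time in s.
With the tool pointing down it reaches from about 0.4 to 0.875 m from the base axis. Payload 19.3 kg.
Tool frame: the origin (TCP) lies at the very end of the fingers, on their centre line; the grasp point (between the pads) lies 19 mm behind it; z points along the fingers, x is the direction in which the jaws open and shut, and the axes are right-handed (so a half turn about z gives the same grasp; the last joint's range is limited). The gripper opens to 85 mm and grips with 20 to 120 N. Pads are 22 mm wide; open, the fingers measure 114 mm over their backs; the gripper's body (76 mm by 85 mm) begins 54 mm behind the grasp point. The pads swing forward as they close: fully open they stand 13 mm farther back than shut.
Start: joints at [1.197, 0.521, -0.036, 1.599, 0.021, 1.021, -0.113], TCP at [0.187, -0.596, 0.231] pointing down, gripper open.
Joint ranges: [-2.91, 2.91], [-0.3, 2.13], [-1.5, 1.42], [0.17, 2.43], [-1.26, 4.41], [0.16, 1.93], [-2.52, 2.52]. Speed limits (rad/s): [1.89, 1.89, 2.39, 2.39, 3.01, 3.01, 3.01].

### API

Orientations are given as a rotation vector (axis times angle).
In Python, from rig import telemetry, vision, order gives the robot as it stands.
- The arm moves only by the tool arm_command, never from a script. Its argument "increments" is a list of rows, each an object of numbers: "dx", "dy", "dz": the shift along the world's x, y, z in mm; "rx", "ry", "rz": the turn, a rotation vector about the world's x, y, z in degrees; "jaw": the finger opening in mm, from 0 to 85.4. A call has 1 to 10 rows; each row shifts and turns the pose as measured when the row begins; what a row does not reach is not made up. A row lasts 1/10 s, in which the tool goes at most 50 mm and 8.59 degrees, less where a joint would pass 70% of its speed; a pose out of reach is approached as far as the arm can. A call is refused whole if a number of a shift passes 50 or a number of a turn 8.59, either way. A call with a gripper value outside its range is refused whole. The fingers move at their own pace and stop on an object; "squeeze" is the grip in N (left out, the last holds). Time passes only in rows, so rows that do not move let the fingers close. It gives the time, the measured TCP pose, the force and the opening at its end, in the units of the state.
- telemetry.get_state(): the state, without advancing time (a new reading comes with each control period).
- vision.snapshot(name): name is "scene" or "top" or "wrist"; returns a dict with "color" (480x640x3 uint8, red, green, blue), "intrinsics" (3x3 intrinsics, pixels), "rvec" (rotation vector, rad) and "tvec" (3), from world to camera coordinates, as OpenCV has them; the wrist camera has in their place "hand_eye" (4x4, takes a point from camera to tool coordinates, whose origin is the TCP and whose axes are the tool frame's). Camera axes: x right, y down, z forward; pixel columns grow to the right and rows downward; lengths in m; the calibration is good to about 2 mm. A picture is of the moment at which its call begins: read the wrist's pose just before it. There is no depth.
- order.finish_job(): hands the job in, once; it reports no verdict.
The state is a dict: "time_s": time; "joints": joint angles; "qd": joint speeds; "tau": joint torques, N m; "position": TCP position; "orientation": TCP orientation; "ft_force": force on the tool from outside, world axes, zero at the start; "wrist_torque": the same for the moment, N m; "finger_gap": finger opening in m.
Only numpy, scipy, OpenCV 4.12 (cv2) and the standard library are available. Lean on these libraries where they do the work, as an engineer would, in place of code of your own. Each camera call takes 0.05 s, during which the arm holds its last target. There are 200 camera calls.

### The job

The job is finished: put the five tools lying on the bench back in their trays. The edge tools (chisel and block plane) go in the green tray, the measuring tools (tape measure and spirit level) in the blue tray and the sanding block in the black tray. Set each one down without dropping it, the same way up as it is now and flat on the tray's floor, never on top of another tool; leave the roll of masking tape and the wax tin where they are.

Things in the scene. Friction and masses are not known exactly. Their poses are not given: they have to be found in the camera images.
- chisel_c (a point): Short wood chisel, 165 mm long, lying level on its square wooden handle (78 long, 26 wide, 26 mm high, dark band at its middle); steel cap behind, bright 20 mm wide blade in front. Point: centre of the handle, 13 mm above its underside; x points to the cutting edge 114 mm ahead, cap's end 47 mm behind; z up. Grip the handle across y; it balances about this point.
- plane_c (a point): Small block plane standing on its sole: dark iron body 140 mm long (x), 42 mm wide (y), brass cap, dark wooden knob at the front (+x). Grip across y on the two flat side cheeks, 86 mm long about the middle, 30 mm high; the cap between them rises to about 43 mm, the knob to 35 mm. Point: mid length and width, 20 mm above the sole; z up.
- tape_c (a point): Tape measure standing on its base: rounded black case with a yellow stripe on top and yellow round flanks, 74 mm long (x, the steel hook sticks out 7 mm more at +x), 44 mm wide (y), 64 mm high. The point is its centre, 32 mm above its base; z up. Grip across y.
- level_c (a point): Small red torpedo spirit level standing on its narrow base: 150 mm long (x), 22 mm wide (y), 40 mm high, black ends, a green vial in the middle of its top edge. The point is its centre, 20 mm above its base; z up. Grip across y. It falls over if knocked.
- sander_c (a point): Cork sanding block with red-brown abrasive paper round its ends: 110 mm long (x), 56 mm wide (y), 35 mm high. The point is its centre, 17.5 mm above its underside; z up. Grip across y.
- tray_green: Edge-tool tray: shallow open green plastic tray fixed to the bench, outside 188 mm along x, 158 mm along y, 30 mm high; walls and floor 4 mm thick: inside 180 x 150 mm, inner floor 4 mm above the bench. Two thin cork strips are glued across its floor. Origin: centre of the underside, at bench height; z up.
- tray_blue: Measuring-tool tray: shallow open blue tray fixed to the bench, outside 188 mm along x, 158 mm along y, 30 mm high; walls and floor 4 mm thick: inside 180 x 150 mm, inner floor 4 mm above the bench. A thin steel rule is glued to its floor. Origin: centre of the underside, at bench height; z up.
- tray_black: Sanding tray: shallow open black tray fixed to the bench, outside 188 mm along x, 158 mm along y, 30 mm high; walls and floor 4 mm thick: inside 180 x 150 mm, inner floor 4 mm above the bench. A worn red-brown sanding disc is glued to its floor. Origin: centre of the underside, at bench height; z up.
- masking_tape: Roll of cream masking tape lying flat on the bench, 100 mm across, 25 mm high, with a 76 mm hole; loose, to be left alone. Origin: centre of its underside.
- wax_tin: Round white and brass wax tin with a dark spot on its lid, 79 mm across, 33 mm high; loose, to be left alone. Origin: centre of its underside.
Things that resemble listed ones, but are neither listed nor needed, are in the scene too. Of the things like the tray_green, leave any that is purple; of the rest the larger one is meant.

How it is judged:
At the end, for the whole second after the job is handed in: Chisel and plane in the green tray, tape measure and level in the blue, sanding block in the black: each point between the walls, its height over the inner floor right within 5 mm, upright within 0.12 rad, at rest, released; masking tape and wax tin within 20 mm of their starts (x of chisel_c in the frame of tray_green between -0.086 and 0.086 m and y of chisel_c in the frame of tray_green between -0.071 and 0.071 m and z of chisel_c in the frame of tray_green between 0.012 and 0.022 m and angle between each of chisel_c, plane_c, tape_c, level_c, sander_c's own z axis and vertical below 0.12 rad and linear speed of each of chisel, plane, tape, level, sander below 0.02 m/s and angular speed of each of chisel, plane, tape, level, sander below 0.2 rad/s and x of plane_c in the frame of tray_green between -0.086 and 0.086 m and y of plane_c in the frame of tray_green between -0.071 and 0.071 m and z of plane_c in the frame of tray_green between 0.019 and 0.029 m and x of tape_c in the frame of tray_blue between -0.086 and 0.086 m and y of tape_c in the frame of tray_blue between -0.071 and 0.071 m and z of tape_c in the frame of tray_blue between 0.031 and 0.041 m and x of level_c in the frame of tray_blue between -0.086 and 0.086 m and y of level_c in the frame of tray_blue between -0.071 and 0.071 m and z of level_c in the frame of tray_blue between 0.019 and 0.029 m and x of sander_c in the frame of tray_black between -0.086 and 0.086 m and y of sander_c in the frame of tray_black between -0.071 and 0.071 m and z of sander_c in the frame of tray_black between 0.0165 and 0.0265 m and distance of each of masking_tape, wax_tin from where it was at the start of the episode below 0.02 m); the robot touches nothing.
It fails at once if a tool is dropped: it moves faster than 0.8 m/s while not held (a fall of more than about 30 mm) ((linear speed of chisel above 0.8 m/s and contact force between the fingers and chisel below 0.05 N) or (linear speed of plane above 0.8 m/s and contact force between the fingers and plane below 0.05 N) or (linear speed of tape above 0.8 m/s and contact force between the fingers and tape below 0.05 N) or (linear speed of level above 0.8 m/s and contact force between the fingers and level below 0.05 N) or (linear speed of sander above 0.8 m/s and contact force between the fingers and sander below 0.05 N)).
It fails at once if the masking tape or the wax tin is pushed more than 30 mm (distance of any of masking_tape, wax_tin from where it was at the start of the episode above 0.03 m).
It also fails if it takes over 141 s, if anything falls off the work surface, if the arm or the gripper's body presses on something with over 40 N, if the wrist force passes 120 N, or if a joint passes its speed limit or range.

## Working session

There is one attempt and no reset: what is moved stays moved. The work goes in short steps, Python scripts to look and compute and a tool call to move; the robot and the scene stay as the last step left them, time stands still between calls to the robot, and variables do not carry over. Pictures are saved under pics/ and viewed, about 12 in all and at most 16, crops included, and the job is handed in when it is done.

Besides the shell and the picture viewer there is one more tool, called after "Emit:" in YAML: its name, and indented under it one key for each argument. arm_command: Moves the arm, as the interface text tells. Its arguments: {"type":"object","properties":{"increments":{"type":"array","items":{"type":"object","properties":{"dx":{"type":"number"},"dy":{"type":"number"},"dz":{"type":"number"},"rx":{"type":"number"},"ry":{"type":"number"},"rz":{"type":"number"},"jaw":{"type":"number"}}}},"squeeze":{"type":"number"}},"required":["increments"]}

```bash
mkdir -p pics; ls
cat > h.py <<'E'
import numpy as np, cv2, json
from rig import telemetry, vision, order
def cam(n):
    s=telemetry.get_state(); d=vision.snapshot(n)
    K=np.array(d["intrinsics"],float)
    if n=="wrist":
        H=np.array(d["hand_eye"]);T=np.eye(4);T[:3,:3]=cv2.Rodrigues(np.array(s["orientation"],float))[0];T[:3,3]=s["position"]
        M=T@H; R=M[:3,:3].T; t=-R@M[:3,3]
    else:
        R=cv2.Rodrigues(np.array(d["rvec"],float))[0]; t=np.array(d["tvec"],float).ravel()
    np.savez(f"pics/{n}.npz",K=K,R=R,t=t)
    return d["color"],K,R,t
def pix2w(n,uv,z):
    c=np.load(f"pics/{n}.npz");K,R,t=c["K"],c["R"],c["t"]
    r=R.T@np.linalg.inv(K)@np.array([uv[0],uv[1],1.]);o=-R.T@t
    return o+r*(z-o[2])/r[2]
def save(n,f,crop=None,k=1):
    im=cam(n)[0][:,:,::-1]; cv2.imwrite(f"pics/{n}_raw.png",im)
    if crop: im=im[crop[1]:crop[3],crop[0]:crop[2]]
    cv2.imwrite(f"pics/{f}.png",cv2.resize(im,None,fx=k,fy=k,interpolation=cv2.INTER_CUBIC))
E
python3 - <<'E'
from h import *
save("top","top1",k=1.25); save("scene","scene1",k=1.25)
for n in("top","scene"):
    c=np.load(f"pics/{n}.npz");print(n,-c["R"].T@c["t"])
print(telemetry.get_state())
E
```

```text
pics
top [ 0.41145264 -0.01647243  1.14745415]
scene [1.00546465 0.89491257 0.77128676]
{'time_s': 0.1, 'joints': array([ 1.1967977 ,  0.52195833, -0.0363435 ,  1.59993452,  0.02122896,
        1.02109304, -0.11281606]), 'qd': array([ 0.00035008, -0.00276807,  0.00037126, -0.00015238, -0.00202855,
        0.00085411,  0.00108633]), 'tau': array([ 3.02615386e-03, -9.28503656e+01,  1.98396541e+00, -3.70540094e+01,
        1.81562273e-02,  5.30706922e-03, -3.37306085e-05]), 'position': array([ 0.18684896, -0.59610946,  0.23078657]), 'orientation': array([-2.53158056e+00,  1.85941046e+00,  1.35072166e-03]), 'ft_force': array([0.05729441, 0.11647904, 0.2104853 ]), 'wrist_torque': array([0.00599544, 0.03386291, 0.02122816]), 'finger_gap': 0.08520914135190942}
```

View pics/top1.png

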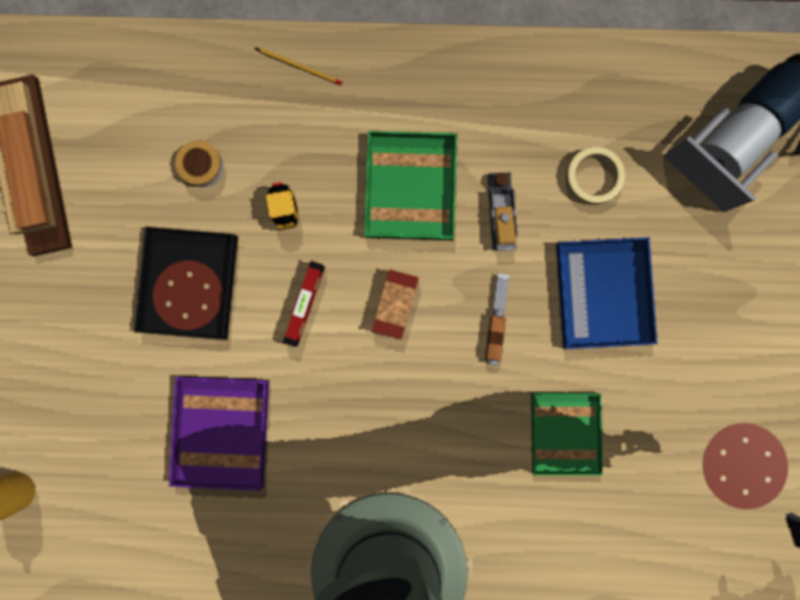

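View pics/scene1.png

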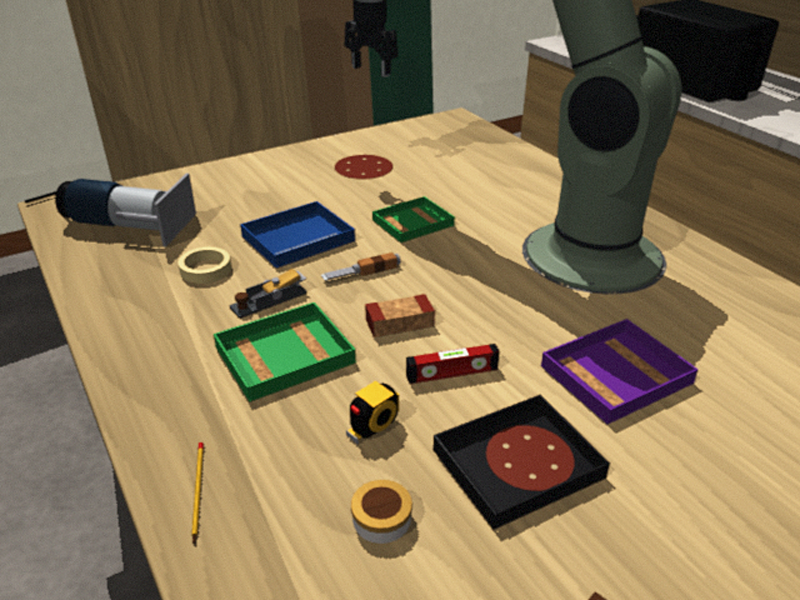

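The top view (x up, y left) shows the large green tray at (410,185). The small green one at (566,432) and the purple one at (220,432) are decoys. The large tray is the one meant: it isn't purple and it is the larger of the two green ones. Next come enlarged crops to measure from.

Run:
```python
import cv2
im=cv2.imread("pics/top_raw.png")
for n,x,y in(("a",100,95),("b",285,95)):
    c=cv2.resize(im[y:y+187,x:x+250],None,fx=3.2,fy=3.2,interpolation=cv2.INTER_CUBIC)
    for i in range(0,250,25): cv2.line(c,(int(i*3.2),0),(int(i*3.2),6),(0,0,255),1);cv2.putText(c,str(x+i),(int(i*3.2),16),0,.4,(0,0,255))
    for i in range(0,187,25): cv2.putText(c,str(y+i),(0,int(i*3.2)+4),0,.4,(0,0,255))
    cv2.imwrite(f"pics/crop_{n}.png",c)
```

```text
(no output)
```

View pics/crop_a.png

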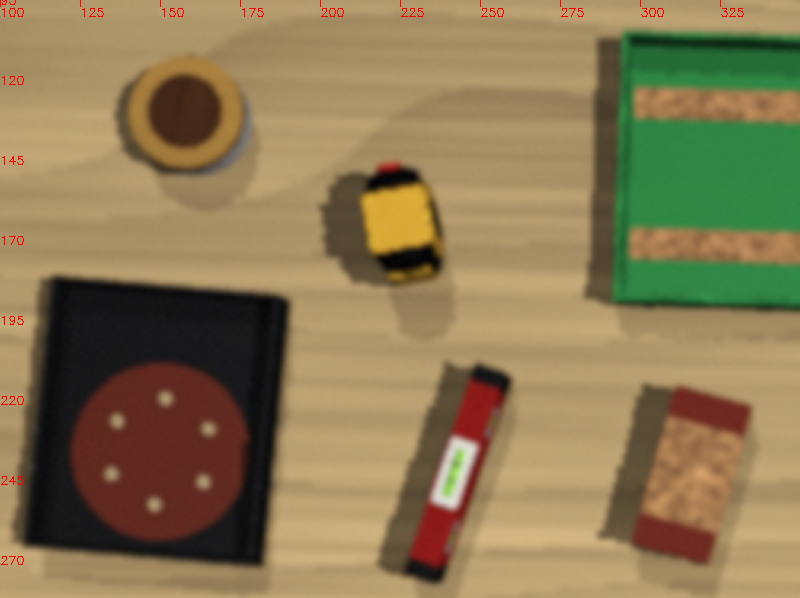

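View pics/crop_b.png

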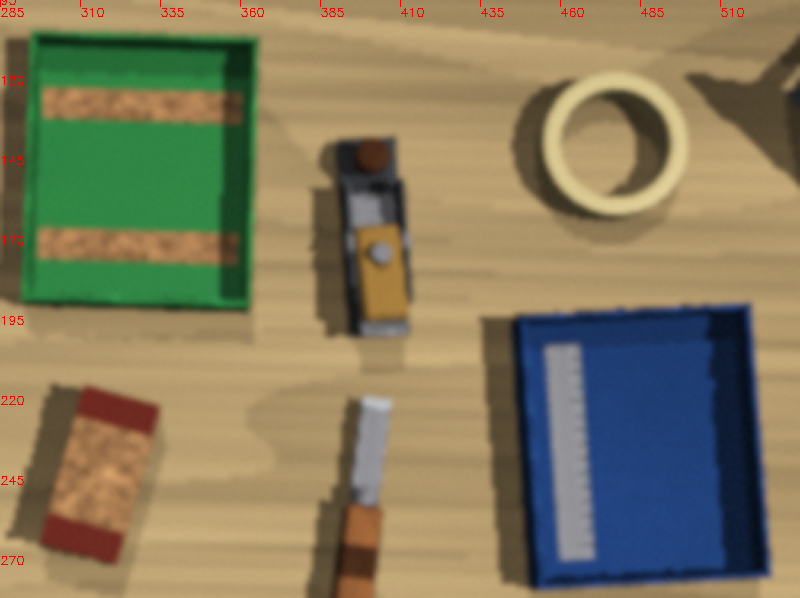

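Run:
```python
from h import *
def P(c,pts,z):
    ox=100 if c=='a' else 285
    return np.array([pix2w("top",(ox+p[0]/3.2,95+p[1]/3.2),z)[:2]for p in pts])*1000
def rect(n,c,pts,z):
    q=P(c,pts,z);l=lambda a,b:np.linalg.norm(q[a]-q[b]).round()
    v=(q[0]+q[1]-q[2]-q[3]);print(n,q.mean(0).round(),"yaw",np.degrees(np.arctan2(v[1],v[0])).round(1),l(0,1),l(1,2),l(2,3),l(3,0))
rect("sander",'a',[(677,386),(750,407),(712,563),(634,543)],.035)
rect("tape",'a',[(361,197),(424,183),(437,245),(373,256)],.064)
rect("green",'b',[(33,34),(258,40),(248,308),(22,300)],.03)
rect("black",'a',[(50,277),(288,297),(262,565),(25,544)],.03)
rect("blue",'b',[(516,318),(750,306),(768,573),(535,588)],.03)
rect("plane",'b',[(337,143),(395,139),(410,332),(354,334)],.02)
def ax(n,c,ctr,a,b,z):
    q=P(c,[ctr,a,b],z);v=q[1]-q[2];print(n,q[0].round(),"yaw",np.degrees(np.arctan2(v[1],v[0])).round(1),np.linalg.norm(v).round())
ax("level",'a',(454,472),(478,366),(408,570),.04)
ax("chisel",'b',(358,562),(376,398),(358,562),.02)
print("tin",P('a',[(185,112)],.033),"mask",P('b',[(615,143)],.025))
R=cv2.Rodrigues(telemetry.get_state()["orientation"])[0];print("toolx",np.degrees(np.arctan2(R[1,0],R[0,0])),R[:,2])
H=np.array(vision.snapshot("wrist")["hand_eye"]);print(H.round(3))
```

```text
sander [465.  -0.] yaw -12.9 52.0 109.0 54.0 110.0
tape [628. 200.] yaw 13.7 43.0 43.0 43.0 41.0
green [676. -21.] yaw -0.7 155.0 186.0 155.0 185.0
black [493. 367.] yaw -2.8 164.0 184.0 162.0 183.0
blue [ 495. -367.] yaw 4.5 160.0 182.0 158.0 184.0
plane [ 635. -184.] yaw 5.8 40.0 135.0 39.0 134.0
level [462. 161.] yaw -16.9 145.0
chisel [ 411. -177.] yaw -5.2 113.0
tin [[705.34797184 356.05782175]] mask [[ 703.98778751 -347.7856735 ]]
toolx -72.59352415390265 [-3.82676474e-04  9.31836380e-04 -9.99999493e-01]
[[ 1.    -0.    -0.    -0.001]
 [ 0.     0.964  0.267 -0.069]
 [ 0.    -0.267  0.964 -0.143]
 [ 0.     0.     0.     1.   ]]
```

Every measured size agrees with its description (tray rims 155–164 × 182–186 mm, sander 53×110, plane 135 long and 40 wide). Tray centres in mm: green (676,-21), black (493,367), blue (495,-367). I'll do the chisel at (411,-177) first, moving above it and taking a close look.

Emit:
arm_command:
  increments:
    - {"dx": 22,"dy": 42,"dz": -3,"rz": -7.6}
    - {"dx": 22,"dy": 42,"dz": -3,"rz": -7.6}
    - {"dx": 22,"dy": 42,"dz": -5,"rz": -7.4}
    - {"dx": 22,"dy": 42,"dz": -5}
    - {"dx": 22,"dy": 42,"dz": -8}
    - {"dx": 22,"dy": 42,"dz": -8}
    - {"dx": 22,"dy": 42,"dz": -8}
    - {"dx": 22,"dy": 42,"dz": -8}
    - {"dx": 22,"dy": 42,"dz": -8}
    - {"dx": 22,"dy": 40,"dz": -8}

```text
invalid input at $.increments[0]: expected keys dx, dy, dz, rx, ry, rz, jaw
```

```bash
cat >> h.py <<'E'
def st():
    s=telemetry.get_state();R=cv2.Rodrigues(s["orientation"])[0]
    print("t",s["time_s"],"p",(s["position"]*1000).round(1),"jaw",np.degrees(np.arctan2(R[1,0],R[0,0])).round(2),"tilt",(R[:2,2]).round(4),"gap",round(s["finger_gap"]*1000,1),"F",s["ft_force"].round(1),"q",s["joints"].round(2))
E
python3 - <<'E'
from h import *
st()
E
```

```text
t 0.15 p [ 186.9 -596.2  230.8] jaw -72.59 tilt [-0.0003  0.0008] gap 85.7 F [ 0.1  0.2 -0.4] q [ 1.2   0.52 -0.04  1.6   0.02  1.02 -0.11]
```

Emit:
arm_command:
  increments:
    - {"dx": 22,"dy": 42,"dz": -3,"rx": 0,"ry": 0,"rz": -7.6,"jaw": 60}
    - {"dx": 22,"dy": 42,"dz": -3,"rx": 0,"ry": 0,"rz": -7.6,"jaw": 60}
    - {"dx": 22,"dy": 42,"dz": -5,"rx": 0,"ry": 0,"rz": -7.4,"jaw": 60}
    - {"dx": 22,"dy": 42,"dz": -5,"rx": 0,"ry": 0,"rz": 0,"jaw": 60}
    - {"dx": 22,"dy": 42,"dz": -8,"rx": 0,"ry": 0,"rz": 0,"jaw": 60}
    - {"dx": 22,"dy": 42,"dz": -8,"rx": 0,"ry": 0,"rz": 0,"jaw": 60}
    - {"dx": 22,"dy": 42,"dz": -8,"rx": 0,"ry": 0,"rz": 0,"jaw": 60}
    - {"dx": 22,"dy": 42,"dz": -8,"rx": 0,"ry": 0,"rz": 0,"jaw": 60}
    - {"dx": 22,"dy": 42,"dz": -8,"rx": 0,"ry": 0,"rz": 0,"jaw": 60}
    - {"dx": 22,"dy": 40,"dz": -8,"rx": 0,"ry": 0,"rz": 0,"jaw": 60}

```text
time_s: 1.15
position: [0.4072, -0.1661, 0.1643]
orientation: [2.088, -2.347, 0.002]
ft_force: [0.7, -1.3, 0.5]
finger_gap: 0.06
```

Run:
```python
from h import *
st();save("wrist","w1",k=1.25)
```

```text
t 1.15 p [ 407.2 -166.1  164.3] jaw -96.68 tilt [ 0.0005 -0.0011] gap 60.0 F [ 0.7 -1.3  0.5] q [ 0.32  0.33 -0.09  2.13  0.05  0.68 -1.48]
```

View pics/w1.png

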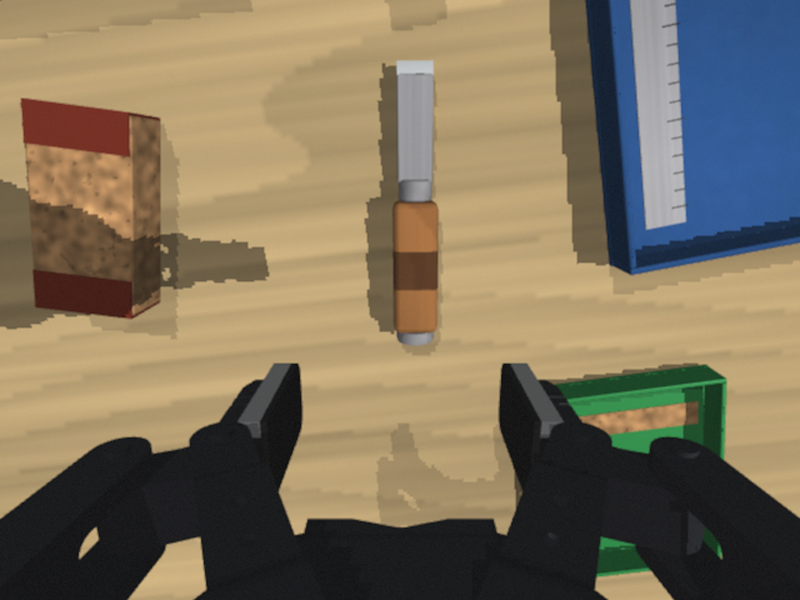

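The wrist view shows the chisel's band centre at (415,270) and its tip at (415,67), in line with the jaws.

Run:
```python
from h import *
f=lambda u,v,z:pix2w("wrist",(u/1.25,v/1.25),z)*1000
a=f(415.5,270.5,.026);b=f(415,67,.012);v=b-a
print(a,b,np.degrees(np.arctan2(v[1],v[0])),np.linalg.norm(v[:2]), f(394,270,.026)-f(438,270,.026))
# sander top corners also
q=np.array([f(*p,.035) for p in[(22,99),(130,115),(131,318),(36,305)]])
v=q[0]+q[1]-q[2]-q[3];print("sander",q.mean(0),np.degrees(np.arctan2(v[1],v[0])),np.linalg.norm(q[0]-q[1]),np.linalg.norm(q[1]-q[2]))
```

```text
[ 412.94717161 -174.55016894   26.        ] [ 522.83951469 -186.68232131   12.        ] -6.299961236124064 110.5600117110215 [ 2.96912496 25.26329818  0.        ]
sander [466.90794996   2.98198437  35.        ] -14.339839645337271 54.63964441380348 110.89379159705179
```

Emit:
arm_command:
  increments:
    - {"dx": 5,"dy": -9,"dz": -30,"rx": 0,"ry": 0,"rz": 0.7,"jaw": 50}
    - {"dx": 0,"dy": 0,"dz": -40,"rx": 0,"ry": 0,"rz": 0,"jaw": 50}
    - {"dx": 0,"dy": 0,"dz": -40,"rx": 0,"ry": 0,"rz": 0,"jaw": 50}
    - {"dx": 0,"dy": 0,"dz": -30,"rx": 0,"ry": 0,"rz": 0,"jaw": 50}
    - {"dx": 0,"dy": 0,"dz": -10,"rx": 0,"ry": 0,"rz": 0,"jaw": 50}
    - {"dx": 0,"dy": 0,"dz": 0,"rx": 0,"ry": 0,"rz": 0,"jaw": 50}

```text
time_s: 1.8
position: [0.4183, -0.1645, 0.0089]
orientation: [-2.118, 2.313, -0.003]
ft_force: [0.6, -0.0, 0.3]
finger_gap: 0.0501
```

Run:
```python
from h import *
st()
```

```text
t 1.8 p [ 418.3 -164.5    8.9] jaw -95.04 tilt [0.0047 0.0019] gap 50.1 F [ 0.6 -0.   0.3] q [ 0.29  0.66 -0.06  2.19  0.11  0.29 -1.52]
```

Emit:
arm_command:
  increments:
    - {"dx": -6,"dy": -11,"dz": -3,"rx": 0,"ry": 0,"rz": -0.5,"jaw": 50}
    - {"dx": 0,"dy": 0,"dz": 0,"rx": 0,"ry": 0,"rz": 0,"jaw": 50}

```text
time_s: 2.0
position: [0.4126, -0.1768, 0.0076]
orientation: [-2.107, 2.323, -0.005]
ft_force: [0.4, -0.2, -0.2]
finger_gap: 0.0498
```

Emit:
arm_command:
  squeeze: 50
  increments:
    - {"dx": 0,"dy": 0,"dz": 0,"rx": 0,"ry": 0,"rz": 0,"jaw": 10}
    - {"dx": 0,"dy": 0,"dz": 0,"rx": 0,"ry": 0,"rz": 0,"jaw": 10}
    - {"dx": 0,"dy": 0,"dz": 0,"rx": 0,"ry": 0,"rz": 0,"jaw": 10}
    - {"dx": 0,"dy": 0,"dz": 0,"rx": 0,"ry": 0,"rz": 0,"jaw": 10}
    - {"dx": 0,"dy": 0,"dz": 0,"rx": 0,"ry": 0,"rz": 0,"jaw": 10}

```text
time_s: 2.5
position: [0.4142, -0.1779, 0.0107]
orientation: [-2.104, 2.323, -0.012]
ft_force: [-0.1, 0.6, -1.5]
finger_gap: 0.0251
```

Run:
```python
from h import *
st()
```

```text
t 2.5 p [ 414.2 -177.9   10.7] jaw -95.66 tilt [ 0.0112 -0.0005] gap 25.1 F [-0.1  0.6 -1.5] q [ 0.32  0.65 -0.06  2.19  0.11  0.29 -1.5 ]
```

Emit:
arm_command:
  increments:
    - {"dx": 0,"dy": 0,"dz": 15,"rx": 0,"ry": 0.6,"rz": 0,"jaw": 10}
    - {"dx": 0,"dy": 0,"dz": 30,"rx": 0,"ry": 0,"rz": 0,"jaw": 10}
    - {"dx": 0,"dy": 0,"dz": 40,"rx": 0,"ry": 0,"rz": 0,"jaw": 10}
    - {"dx": 15,"dy": 10,"dz": 30,"rx": 0,"ry": 0,"rz": 1,"jaw": 10}
    - {"dx": 35,"dy": 27,"dz": 0,"rx": 0,"ry": 0,"rz": 2,"jaw": 10}
    - {"dx": 35,"dy": 27,"dz": 0,"rx": 0,"ry": 0,"rz": 2,"jaw": 10}
    - {"dx": 35,"dy": 27,"dz": 0,"rx": 0,"ry": 0,"rz": 0,"jaw": 10}
    - {"dx": 20,"dy": 15,"dz": 0,"rx": 0,"ry": 0,"rz": 0,"jaw": 10}
    - {"dx": 0,"dy": 0,"dz": 0,"rx": 0,"ry": 0,"rz": 0,"jaw": 10}
    - {"dx": 0,"dy": 0,"dz": 0,"rx": 0,"ry": 0,"rz": 0,"jaw": 10}

```text
time_s: 3.5
position: [0.5571, -0.0655, 0.131]
orientation: [2.212, -2.23, -0.002]
ft_force: [-0.4, -1.2, -2.3]
finger_gap: 0.0247
```

Run:
```python
from h import *
st();save("wrist","w2",k=1.25)
```

```text
t 3.5 p [557.1 -65.5 131. ] jaw -90.48 tilt [-0.0012  0.0003] gap 24.7 F [-0.4 -1.2 -2.3] q [ 0.1   0.55 -0.12  1.85  0.09  0.74 -1.65]
```

View pics/w2.png

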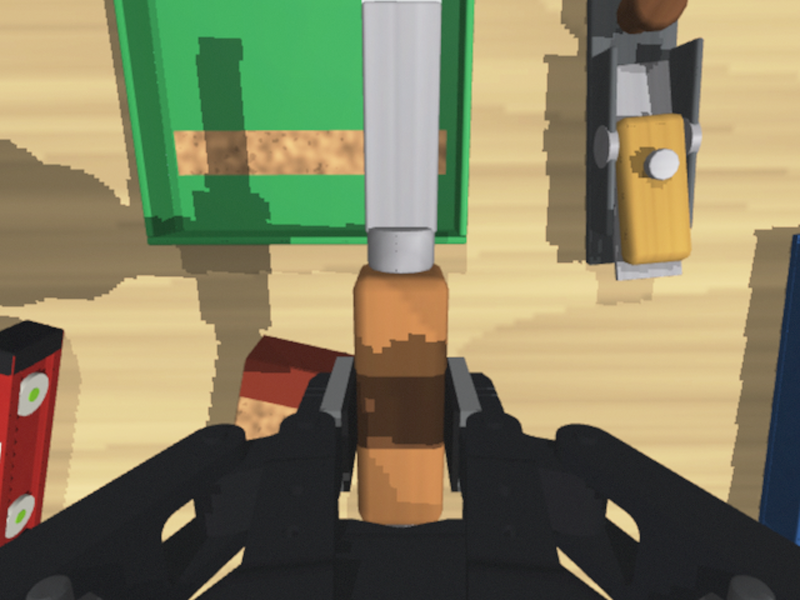

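The chisel is gripped straight across its band. The tray's near rim corners are at (150,244) and (466,243), and the plane's cheeks stand at columns 597 and 702.

Run:
```python
from h import *
f=lambda u,v,z:pix2w("wrist",(u/1.25,v/1.25),z)*1000
a,b=f(150,244,.03),f(466,243,.03);m=(a+b)/2;v=a-b;y=np.arctan2(-v[0],v[1])
print("green yaw",np.degrees(y),np.linalg.norm(v),"centre",m+94*np.array([np.cos(y),np.sin(y),0]))
for z in(.03,): print("cheeks",f(597,45,z),f(702,42,z))
print("sole rear corners",f(587,262,0.003),f(682,262,.003),"iron rear",f(617,278,.015),f(681,272,.015),"front L",f(588,0,.01),"capnut",f(663,164,.043), "cap rear",f(630,262,.03),f(690,258,.03))
```

```text
green yaw -0.30097790661703183 156.2263704619767 centre [679.90098736 -19.41794335  30.        ]
cheeks [ 673.99703596 -153.07195582   30.        ] [ 674.81251881 -199.71781942   30.        ]
sole rear corners [ 569.87018179 -167.96014674    3.        ] [ 569.4264684  -220.61612877    3.        ] iron rear [ 563.49333701 -180.2306141    15.        ] [ 566.49151047 -213.9639184    15.        ] front L [ 697.34588599 -154.16611381   10.        ] capnut [ 622.58102543 -182.70131928   43.        ] cap rear [ 575.24575703 -179.14954063   30.        ] [ 577.02353904 -208.79226687   30.        ]
```

Emit:
arm_command:
  increments:
    - {"dx": 30,"dy": 3,"dz": 0,"rx": 0,"ry": 0,"rz": 0,"jaw": 10}
    - {"dx": 40,"dy": 3,"dz": 0,"rx": 0,"ry": 0,"rz": 0,"jaw": 10}
    - {"dx": 20,"dy": 1,"dz": -10,"rx": 0,"ry": 0,"rz": 0,"jaw": 10}
    - {"dx": 0,"dy": 0,"dz": -20,"rx": 0,"ry": 0,"rz": 0,"jaw": 10}
    - {"dx": 0,"dy": 0,"dz": -30,"rx": 0,"ry": 0,"rz": 0,"jaw": 10}
    - {"dx": 0,"dy": 0,"dz": -20,"rx": 0,"ry": 0,"rz": 0,"jaw": 10}
    - {"dx": 0,"dy": 0,"dz": -5,"rx": 0,"ry": 0,"rz": 0,"jaw": 10}
    - {"dx": 0,"dy": 0,"dz": 0,"rx": 0,"ry": 0,"rz": 0,"jaw": 10}

```text
time_s: 4.35
position: [0.6451, -0.066, 0.0441]
orientation: [2.199, -2.237, -0.002]
ft_force: [0.6, -0.4, -1.6]
finger_gap: 0.0245
```

Run:
```python
from h import *
st()
```

```text
t 4.35 p [645.1 -66.   44.1] jaw -90.98 tilt [-0.0039 -0.0022] gap 24.5 F [ 0.6 -0.4 -1.6] q [ 0.07  0.79 -0.1   1.65  0.11  0.71 -1.67]
```

Emit:
arm_command:
  increments:
    - {"dx": 1,"dy": 8,"dz": -5,"rx": 0.1,"ry": -0.2,"rz": 0.5,"jaw": 10}
    - {"dx": 0,"dy": 0,"dz": -15,"rx": 0,"ry": 0,"rz": 0,"jaw": 10}
    - {"dx": 0,"dy": 0,"dz": -5,"rx": 0,"ry": 0,"rz": 0,"jaw": 10}
    - {"dx": 0,"dy": 0,"dz": 0,"rx": 0,"ry": 0,"rz": 0,"jaw": 10}

```text
time_s: 4.75
position: [0.6471, -0.0578, 0.0199]
orientation: [-2.211, 2.229, -0.004]
ft_force: [0.8, -0.5, -1.9]
finger_gap: 0.0247
```

Run:
```python
from h import *
st()
```

```text
t 4.75 p [647.1 -57.8  19.9] jaw -90.46 tilt [ 0.0031 -0.0005] gap 24.7 F [ 0.8 -0.5 -1.9] q [ 0.06  0.82 -0.1   1.66  0.11  0.67 -1.67]
```

Emit:
arm_command:
  increments:
    - {"dx": 0,"dy": 0,"dz": -3,"rx": 0,"ry": 0.1,"rz": 0,"jaw": 10}
    - {"dx": 0,"dy": 0,"dz": -2.5,"rx": 0,"ry": 0,"rz": 0,"jaw": 10}
    - {"dx": 0,"dy": 0,"dz": -1.5,"rx": 0,"ry": 0,"rz": 0,"jaw": 10}

```text
time_s: 5.05
position: [0.6474, -0.058, 0.0135]
orientation: [-2.211, 2.23, -0.003]
ft_force: [-13.7, 1.6, 33.2]
finger_gap: 0.0249
```

Emit:
arm_command:
  increments:
    - {"dx": 0,"dy": 0,"dz": 0.5,"rx": 0,"ry": 0,"rz": 0,"jaw": 10}
    - {"dx": 0,"dy": 0,"dz": 0,"rx": 0,"ry": 0,"rz": 0,"jaw": 40}
    - {"dx": 0,"dy": 0,"dz": 0,"rx": 0,"ry": 0,"rz": 0,"jaw": 40}
    - {"dx": 0,"dy": 0,"dz": 10,"rx": 0,"ry": 0,"rz": 0,"jaw": 40}
    - {"dx": 0,"dy": 0,"dz": 30,"rx": 0,"ry": 0,"rz": 0,"jaw": 40}
    - {"dx": 0,"dy": 0,"dz": 40,"rx": 0,"ry": 0,"rz": 0,"jaw": 70}
    - {"dx": 0,"dy": -20,"dz": 40,"rx": 0,"ry": 0,"rz": 1,"jaw": 70}
    - {"dx": -20,"dy": -40,"dz": 10,"rx": 0,"ry": 0,"rz": 2,"jaw": 70}
    - {"dx": -20,"dy": -40,"dz": 0,"rx": 0,"ry": 0,"rz": 2,"jaw": 70}
    - {"dx": -10,"dy": -20,"dz": 0,"rx": 0,"ry": 0,"rz": 0,"jaw": 70}

```text
time_s: 6.05
position: [0.5973, -0.1773, 0.1544]
orientation: [-2.316, 2.117, -0.009]
ft_force: [1.4, -0.5, -0.6]
finger_gap: 0.0699
```

Run:
```python
from h import *
st();save("wrist","w3",k=1.25)
```

```text
t 6.05 p [ 597.3 -177.3  154.4] jaw -84.88 tilt [ 0.0068 -0.0009] gap 69.9 F [ 1.4 -0.5 -0.6] q [ 0.29  0.6  -0.14  1.68  0.1   0.86 -1.38]
```

View pics/w3.png

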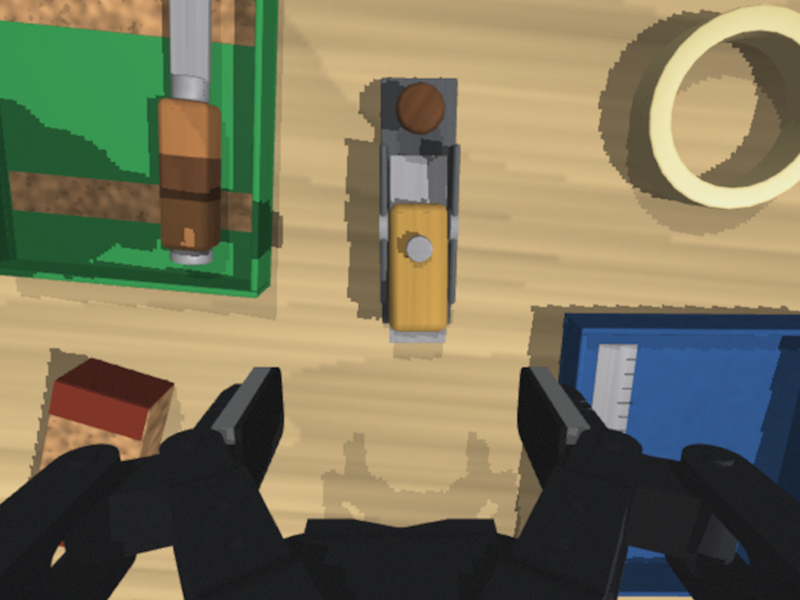

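The chisel lies in the green tray, and the gap under it is small. The plane's cheeks are at columns 381 and 460 (row 146), and its front corners at (383,78) and (457,78).

Run:
```python
from h import *
f=lambda u,v,z:pix2w("wrist",(u/1.25,v/1.25),z)*1000
a,b,c,d=f(383,78,.012),f(457,78,.012),f(381,146,.03),f(460,146,.03)
print(a,b,np.linalg.norm(a-b),c,d,np.linalg.norm(c-d))
e,g=f(384,322,.03),f(453,326,.03);print("rear cheeks",e,g,np.linalg.norm(e-g))
m=(c+d)/2;n=(a+b)/2;print("mid",m,n, f(419,249,.043))
q=[f(571,316,.03),f(599,348,.004)];print("blue corner",q)
print("green corner NR",f(268,296,.03))
```

```text
[ 707.38296607 -157.4352848    12.        ] [ 710.90055521 -196.6536402    12.        ] 39.37578994636856 [ 672.24395129 -159.79985154   30.        ] [ 675.87539587 -200.36876465   30.        ] 40.731119564960096
rear cheeks [ 577.46079349 -169.03067932   30.        ] [ 578.55489566 -208.16766026   30.        ] 39.152271154480964
mid [ 674.05967358 -180.0843081    30.        ] [ 709.14176064 -177.0444625    12.        ] [ 622.78642852 -183.90508178   43.        ]
blue corner [array([ 590.34398121, -273.75075256,   30.        ]), array([ 563.89206303, -305.14887183,    4.        ])]
green corner NR [ 586.88805197 -103.43008134   30.        ]
```

Emit:
arm_command:
  increments:
    - {"dx": 0,"dy": 0,"dz": 0,"rx": 0,"ry": 0.4,"rz": 0,"jaw": 70}
    - {"dx": 25,"dy": 0,"dz": -10,"rx": 0,"ry": 0,"rz": 0,"jaw": 70}
    - {"dx": 16,"dy": -3,"dz": -25,"rx": 0,"ry": 0,"rz": 0,"jaw": 70}
    - {"dx": 0,"dy": 0,"dz": -25,"rx": 0,"ry": 0,"rz": 0,"jaw": 70}
    - {"dx": 0,"dy": 0,"dz": -10,"rx": 0,"ry": 0,"rz": 0,"jaw": 70}
    - {"dx": 0,"dy": 0,"dz": 0,"rx": 0,"ry": 0,"rz": 0,"jaw": 70}

```text
time_s: 6.7
position: [0.6404, -0.1819, 0.0867]
orientation: [2.314, -2.125, 0.006]
ft_force: [-0.5, -1.3, -1.4]
finger_gap: 0.0701
```

Run:
```python
from h import *
st()
```

```text
t 6.7 p [ 640.4 -181.9   86.7] jaw -85.11 tilt [ 0.0027 -0.0028] gap 70.1 F [-0.5 -1.3 -1.4] q [ 0.27  0.75 -0.13  1.59  0.12  0.81 -1.4 ]
```

Emit:
arm_command:
  increments:
    - {"dx": -2,"dy": -1,"dz": -25,"rx": 0.1,"ry": 0.1,"rz": 0,"jaw": 65}
    - {"dx": 0,"dy": 0,"dz": -30,"rx": 0,"ry": 0,"rz": 0,"jaw": 65}
    - {"dx": 0,"dy": 0,"dz": -18,"rx": 0,"ry": 0,"rz": 0,"jaw": 65}
    - {"dx": 0,"dy": 0,"dz": -5,"rx": 0,"ry": 0,"rz": 0,"jaw": 65}
    - {"dx": 0,"dy": 0,"dz": 0,"rx": 0,"ry": 0,"rz": 0,"jaw": 65}

```text
time_s: 7.2
position: [0.6413, -0.1818, 0.0123]
orientation: [-2.314, 2.121, -0.01]
ft_force: [-0.5, 0.2, -0.4]
finger_gap: 0.065
```

Run:
```python
from h import *
st()
```

```text
t 7.2 p [ 641.3 -181.8   12.3] jaw -85.03 tilt [ 0.0066 -0.0021] gap 65.0 F [-0.5  0.2 -0.4] q [ 0.26  0.85 -0.12  1.61  0.14  0.68 -1.41]
```

Emit:
arm_command:
  squeeze: 60
  increments:
    - {"dx": -3,"dy": -1,"dz": -4,"rx": 0,"ry": 0.3,"rz": 0,"jaw": 65}
    - {"dx": 0,"dy": 0,"dz": 0,"rx": 0,"ry": 0.1,"rz": 0,"jaw": 65}
    - {"dx": 0,"dy": 0,"dz": -0.5,"rx": 0,"ry": 0.1,"rz": 0,"jaw": 30}
    - {"dx": 0,"dy": 0,"dz": -0.5,"rx": 0,"ry": 0.1,"rz": 0,"jaw": 30}
    - {"dx": 0,"dy": 0,"dz": -0.5,"rx": 0,"ry": 0.1,"rz": 0,"jaw": 30}
    - {"dx": 0,"dy": 0,"dz": -0.5,"rx": 0,"ry": 0.1,"rz": 0,"jaw": 30}
    - {"dx": 0,"dy": 0,"dz": -0.5,"rx": 0,"ry": 0.1,"rz": 0,"jaw": 30}

```text
time_s: 7.9
position: [0.64, -0.1835, 0.011]
orientation: [2.31, -2.119, -0.003]
ft_force: [-4.6, 1.4, 8.2]
finger_gap: 0.0408
```

Run:
```python
from h import *
st()
```

```text
t 7.9 p [ 640.  -183.5   11. ] jaw -85.06 tilt [-0.0059 -0.0033] gap 40.8 F [-4.6  1.4  8.2] q [ 0.26  0.86 -0.11  1.6   0.14  0.7  -1.41]
```

Emit:
arm_command:
  increments:
    - {"dx": 0,"dy": 0,"dz": 15,"rx": 0.1,"ry": 0,"rz": 0,"jaw": 30}
    - {"dx": 0,"dy": 0,"dz": 30,"rx": 0,"ry": 0,"rz": 0,"jaw": 30}
    - {"dx": 0,"dy": 0,"dz": 40,"rx": 0,"ry": 0,"rz": 0,"jaw": 30}
    - {"dx": 3,"dy": 15,"dz": 15,"rx": 0,"ry": 0,"rz": -1.5,"jaw": 30}
    - {"dx": 9,"dy": 45,"dz": 0,"rx": 0,"ry": 0,"rz": -2,"jaw": 30}
    - {"dx": 9,"dy": 45,"dz": 0,"rx": 0,"ry": 0,"rz": -2,"jaw": 30}
    - {"dx": 9,"dy": 45,"dz": 0,"rx": 0,"ry": 0,"rz": 0,"jaw": 30}
    - {"dx": 8,"dy": 35,"dz": 0,"rx": 0,"ry": 0,"rz": 0,"jaw": 30}
    - {"dx": 0,"dy": 8,"dz": 0,"rx": 0,"ry": 0,"rz": 0,"jaw": 30}
    - {"dx": 0,"dy": 0,"dz": 0,"rx": 0,"ry": 0,"rz": 0,"jaw": 30}

```text
time_s: 8.9
position: [0.6774, 0.0152, 0.1236]
orientation: [2.201, -2.24, -0.003]
ft_force: [0.5, 0.4, -3.3]
finger_gap: 0.0401
```

Run:
```python
from h import *
st();save("wrist","w4",k=1.25)
```

```text
t 8.9 p [677.4  15.2 123.6] jaw -90.99 tilt [-0.0024  0.0007] gap 40.1 F [ 0.5  0.4 -3.3] q [-0.05  0.72 -0.1   1.53  0.08  0.9  -1.76]
```

View pics/w4.png

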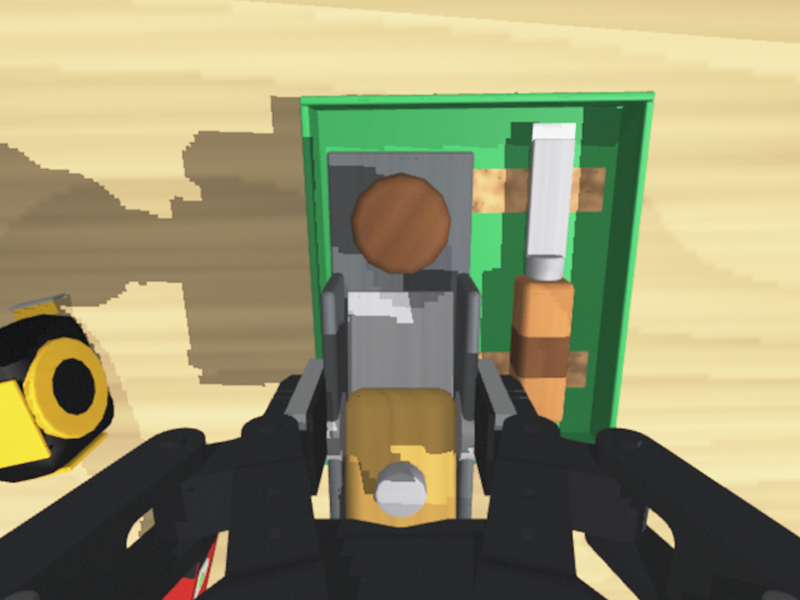

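The plane is held straight over the tray and the chisel rests to its right. Far rim corners are at (303,98) and (653,94), and the chisel handle's left edge is at column 513.

Run:
```python
from h import *
f=lambda u,v,z:pix2w("wrist",(u/1.25,v/1.25),z)*1000
print(f(303,98,.03),f(653,94,.03),"chisel L",f(513,330,.03),"R",f(573,330,.03),"tip",f(555,125,.02),"plane front",f(400,153,.1236-.0))
```

```text
[772.78044308  57.88069075  30.        ] [771.70573216 -97.26000519  30.        ] chisel L [662.12523151 -40.0849236   30.        ] R [661.6053005  -70.24000874  30.        ] tip [760.01654924 -57.68119784  20.        ] plane front [747.60141405  15.16612872 123.6       ]
```

Emit:
arm_command:
  increments:
    - {"dx": 0,"dy": -5,"dz": -20,"rx": 0,"ry": -0.1,"rz": 0.5,"jaw": 30}
    - {"dx": 0,"dy": 0,"dz": -35,"rx": 0,"ry": 0,"rz": 0,"jaw": 30}
    - {"dx": 0,"dy": 0,"dz": -25,"rx": 0,"ry": 0,"rz": 0,"jaw": 30}
    - {"dx": 0,"dy": 0,"dz": -12,"rx": 0,"ry": 0,"rz": 0,"jaw": 30}
    - {"dx": 0,"dy": 0,"dz": 0,"rx": 0,"ry": 0,"rz": 0,"jaw": 30}

```text
time_s: 9.45
position: [0.6778, -0.0003, 0.0319]
orientation: [-2.202, 2.24, -0.006]
ft_force: [-0.1, 0.1, -3.0]
finger_gap: 0.0409
```

Run:
```python
from h import *
st()
```

```text
t 9.45 p [ 6.778e+02 -3.000e-01  3.190e+01] jaw -90.98 tilt [ 0.0027 -0.0027] gap 40.9 F [-0.1  0.1 -3. ] q [-0.03  0.84 -0.09  1.57  0.1   0.73 -1.76]
```

Emit:
arm_command:
  increments:
    - {"dx": 0,"dy": 10,"dz": -3,"rx": 0.15,"ry": 0.1,"rz": 0.5,"jaw": 30}
    - {"dx": 0,"dy": 0,"dz": -4,"rx": 0,"ry": 0,"rz": 0,"jaw": 30}
    - {"dx": 0,"dy": 0,"dz": -3,"rx": 0,"ry": 0,"rz": 0,"jaw": 30}
    - {"dx": 0,"dy": 0,"dz": -1,"rx": 0,"ry": 0,"rz": 0,"jaw": 30}

```text
time_s: 9.85
position: [0.6797, 0.0095, 0.0239]
orientation: [-2.209, 2.229, -0.005]
ft_force: [-0.7, 0.8, -3.5]
finger_gap: 0.0409
```

Run:
```python
from h import *
st()
```

```text
t 9.85 p [679.7   9.5  23.9] jaw -90.51 tilt [0.0051 0.0003] gap 40.9 F [-0.7  0.8 -3.5] q [-0.04  0.85 -0.09  1.57  0.11  0.72 -1.76]
```

Emit:
arm_command:
  increments:
    - {"dx": 0,"dy": 0,"dz": -4,"rx": 0,"ry": 0.3,"rz": 0,"jaw": 30}
    - {"dx": 0,"dy": 0,"dz": -3,"rx": 0,"ry": 0,"rz": 0,"jaw": 30}
    - {"dx": 0,"dy": 0,"dz": -2,"rx": 0,"ry": 0,"rz": 0,"jaw": 30}

```text
time_s: 10.15
position: [0.6802, 0.0095, 0.0152]
orientation: [-2.211, 2.231, -0.001]
ft_force: [-0.2, 0.3, -2.8]
finger_gap: 0.0405
```

Emit:
arm_command:
  increments:
    - {"dx": 0,"dy": 0,"dz": -1.5,"rx": 0,"ry": 0,"rz": 0,"jaw": 30}
    - {"dx": 0,"dy": 0,"dz": -0.5,"rx": 0,"ry": 0,"rz": 0,"jaw": 30}

```text
time_s: 10.35
position: [0.6804, 0.0095, 0.0151]
orientation: [-2.211, 2.231, -0.001]
ft_force: [-2.0, 0.3, -0.2]
finger_gap: 0.0405
```

Emit:
arm_command:
  increments:
    - {"dx": 0,"dy": 0,"dz": 0,"rx": 0,"ry": 0,"rz": 0,"jaw": 51}
    - {"dx": 0,"dy": 0,"dz": 0,"rx": 0,"ry": 0,"rz": 0,"jaw": 51}
    - {"dx": 0,"dy": 0,"dz": 10,"rx": 0,"ry": 0,"rz": 0,"jaw": 51}
    - {"dx": 0,"dy": 0,"dz": 25,"rx": 0,"ry": 0,"rz": 0,"jaw": 51}
    - {"dx": 0,"dy": 0,"dz": 40,"rx": 0,"ry": 0,"rz": 0,"jaw": 80}
    - {"dx": 0,"dy": 0,"dz": 45,"rx": 0,"ry": 0,"rz": 8.5,"jaw": 80}
    - {"dx": -10,"dy": 0,"dz": 30,"rx": 0,"ry": 0,"rz": 8.5,"jaw": 80}
    - {"dx": -15,"dy": 0,"dz": 0,"rx": 0,"ry": 0,"rz": 8.5,"jaw": 80}
    - {"dx": -15,"dy": 0,"dz": 0,"rx": 0,"ry": 0,"rz": 8.5,"jaw": 80}
    - {"dx": -15,"dy": 0,"dz": 0,"rx": 0,"ry": 0,"rz": 8.5,"jaw": 80}

```text
time_s: 11.35
position: [0.6252, 0.0095, 0.1764]
orientation: [-2.876, 1.261, -0.014]
ft_force: [-0.2, -0.6, -1.5]
finger_gap: 0.0797
```

Emit:
arm_command:
  increments:
    - {"dx": -15,"dy": 0,"dz": 0,"rx": 0,"ry": 0,"rz": 8.5,"jaw": 80}
    - {"dx": -15,"dy": 0,"dz": 0,"rx": 0,"ry": 0,"rz": 8.5,"jaw": 80}
    - {"dx": -15,"dy": 0,"dz": 0,"rx": 0,"ry": 0,"rz": 8.5,"jaw": 80}
    - {"dx": -15,"dy": 0,"dz": 0,"rx": 0,"ry": 0,"rz": 8.5,"jaw": 80}
    - {"dx": -15,"dy": 0,"dz": 0,"rx": 0,"ry": 0,"rz": 8.5,"jaw": 80}
    - {"dx": -15,"dy": 0,"dz": 0,"rx": 0,"ry": 0,"rz": 8.5,"jaw": 80}
    - {"dx": -15,"dy": 0,"dz": 0,"rx": 0,"ry": 0,"rz": 8.5,"jaw": 80}
    - {"dx": -15,"dy": 0,"dz": 0,"rx": 0,"ry": 0,"rz": 8.5,"jaw": 80}
    - {"dx": -15,"dy": 0,"dz": 0,"rx": 0,"ry": 0,"rz": 8.5,"jaw": 80}
    - {"dx": -15,"dy": 0,"dz": 0,"rx": 0,"ry": 0,"rz": 8.5,"jaw": 80}

```text
time_s: 12.35
position: [0.4706, 0.0078, 0.1842]
orientation: [-2.961, -1.037, -0.024]
ft_force: [-0.5, 0.3, -0.1]
finger_gap: 0.0802
```

Run:
```python
from h import *
st()
```

```text
t 12.35 p [470.6   7.8 184.2] jaw 38.6 tilt [0.0129 0.0093] gap 80.2 F [-0.5  0.3 -0.1] q [ 0.45  0.42 -0.74  2.03  0.38  0.82  0.17]
```

Emit:
arm_command:
  increments:
    - {"dx": 0,"dy": 0,"dz": -5,"rx": 0,"ry": 0,"rz": 8,"jaw": 80}
    - {"dx": 0,"dy": 0,"dz": -5,"rx": 0,"ry": 0,"rz": 8,"jaw": 80}
    - {"dx": 0,"dy": 0,"dz": -5,"rx": 0,"ry": 0,"rz": 8,"jaw": 80}
    - {"dx": 0,"dy": 0,"dz": -5,"rx": 0,"ry": 0,"rz": 7,"jaw": 80}
    - {"dx": 0,"dy": 0,"dz": 0,"rx": 0,"ry": 0,"rz": 0,"jaw": 80}
    - {"dx": 0,"dy": 0,"dz": 0,"rx": -0.5,"ry": 0.5,"rz": 0,"jaw": 80}
    - {"dx": 0,"dy": 0,"dz": 0,"rx": 0,"ry": 0,"rz": 0,"jaw": 80}

```text
time_s: 13.05
position: [0.4702, 0.0054, 0.168]
orientation: [2.562, 1.815, 0.004]
ft_force: [-0.5, -0.5, 0.3]
finger_gap: 0.0796
```

Run:
```python
from h import *
st();save("wrist","w5",k=1.25)
```

```text
t 13.05 p [470.2   5.4 168. ] jaw 70.61 tilt [0.0031 0.0002] gap 79.6 F [-0.5 -0.5  0.3] q [ 0.52  0.48 -0.85  2.03  0.49  0.84  0.62]
```

View pics/w5.png

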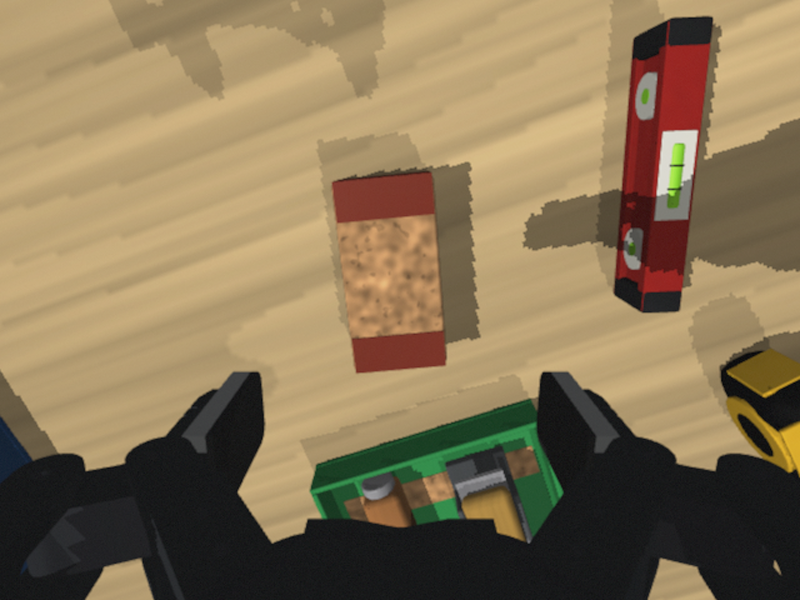

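Seen from the flipped side, the sander's top corners are (333,182), (432,172), (446,364) and (357,372). The level's top edge runs from (690,20) to (662,303), with its vial at (677,175).

Run:
```python
from h import *
f=lambda u,v,z:pix2w("wrist",(u/1.25,v/1.25),z)*1000
q=np.array([f(*p,.035) for p in[(446,364),(357,372),(333,182),(432,172)]])
v=q[0]+q[1]-q[2]-q[3];print("sander",q.mean(0),np.degrees(np.arctan2(v[1],v[0])),np.linalg.norm(q[0]-q[1]),np.linalg.norm(q[1]-q[2]))
a,b=f(690,19,.04),f(662,311,.04);v=b-a;print("level",f(677,176,.04),(a+b)/2,np.degrees(np.arctan2(v[1],v[0])),np.linalg.norm(v))
```

```text
sander [467.34408138   3.52934418  35.        ] -14.08853459014582 53.61581103958396 111.82640432421056
level [464.3187392 164.7297547  40.       ] [464.03353634 163.67975018  40.        ] -16.519537288016714 149.66728633364036
```

Emit:
arm_command:
  increments:
    - {"dx": -3,"dy": -2,"dz": -10,"rx": 0,"ry": 0.1,"rz": 5.4,"jaw": 80}
    - {"dx": 0,"dy": 0,"dz": -30,"rx": 0,"ry": 0,"rz": 0,"jaw": 80}
    - {"dx": 0,"dy": 0,"dz": -40,"rx": 0,"ry": 0,"rz": 0,"jaw": 80}
    - {"dx": 0,"dy": 0,"dz": -20,"rx": 0,"ry": 0,"rz": 0,"jaw": 80}
    - {"dx": 0,"dy": 0,"dz": 0,"rx": 0,"ry": 0,"rz": 0,"jaw": 80}
    - {"dx": 0,"dy": 0,"dz": 0,"rx": 0,"ry": 0,"rz": 0,"jaw": 80}

```text
time_s: 13.7
position: [0.4687, 0.0038, 0.0676]
orientation: [2.477, 1.924, 0.006]
ft_force: [-0.0, 0.3, 0.7]
finger_gap: 0.0801
```

Run:
```python
from h import *
st()
```

```text
t 13.7 p [468.7   3.8  67.6] jaw 75.68 tilt [ 0.0063 -0.0015] gap 80.1 F [-0.   0.3  0.7] q [ 0.41  0.64 -0.72  2.11  0.72  0.65  0.51]
```

Emit:
arm_command:
  squeeze: 60
  increments:
    - {"dx": -1,"dy": 0,"dz": -20,"rx": 0,"ry": 0.3,"rz": 0,"jaw": 80}
    - {"dx": 0,"dy": 0,"dz": -25,"rx": 0,"ry": 0,"rz": 0,"jaw": 80}
    - {"dx": 0,"dy": 0,"dz": -14,"rx": 0,"ry": 0,"rz": 0,"jaw": 80}
    - {"dx": 0,"dy": 0,"dz": -2,"rx": 0,"ry": 0,"rz": 0,"jaw": 80}
    - {"dx": 0,"dy": 0,"dz": 0,"rx": 0,"ry": 0,"rz": 0,"jaw": 80}
    - {"dx": 0,"dy": 0,"dz": -0.5,"rx": 0,"ry": 0,"rz": 0,"jaw": 40}
    - {"dx": 0,"dy": 0,"dz": -0.5,"rx": 0,"ry": 0,"rz": 0,"jaw": 40}
    - {"dx": 0,"dy": 0,"dz": -0.5,"rx": 0,"ry": 0,"rz": 0,"jaw": 40}
    - {"dx": 0,"dy": 0,"dz": -0.5,"rx": 0,"ry": 0,"rz": 0,"jaw": 40}

```text
time_s: 14.6
position: [0.4742, 0.0031, 0.013]
orientation: [2.478, 1.911, 0.016]
ft_force: [0.4, 0.1, -1.0]
finger_gap: 0.0546
```

Run:
```python
from h import *
st()
```

```text
t 14.6 p [474.2   3.1  13. ] jaw 75.3 tilt [ 0.0157 -0.0035] gap 54.6 F [ 0.4  0.1 -1. ] q [ 0.32  0.73 -0.61  2.12  0.86  0.54  0.39]
```

Emit:
arm_command:
  increments:
    - {"dx": 0,"dy": 0,"dz": 15,"rx": 0,"ry": 0,"rz": 0,"jaw": 40}
    - {"dx": 0,"dy": 0,"dz": 35,"rx": 0,"ry": 0,"rz": 0,"jaw": 40}
    - {"dx": 0,"dy": 0,"dz": 40,"rx": 0,"ry": 0,"rz": 0,"jaw": 40}
    - {"dx": 2,"dy": 15,"dz": 20,"rx": 0,"ry": 0,"rz": 1,"jaw": 40}
    - {"dx": 4,"dy": 45,"dz": 0,"rx": 0,"ry": 0,"rz": 2,"jaw": 40}
    - {"dx": 4,"dy": 45,"dz": 0,"rx": 0,"ry": 0,"rz": 2,"jaw": 40}
    - {"dx": 4,"dy": 45,"dz": 0,"rx": 0,"ry": 0,"rz": 2,"jaw": 40}
    - {"dx": 4,"dy": 45,"dz": 0,"rx": 0,"ry": 0,"rz": 2,"jaw": 40}
    - {"dx": 4,"dy": 45,"dz": 0,"rx": 0,"ry": 0,"rz": 2,"jaw": 40}
    - {"dx": 4,"dy": 45,"dz": 0,"rx": 0,"ry": 0,"rz": 1,"jaw": 40}

```text
time_s: 15.6
position: [0.4999, 0.2903, 0.1297]
orientation: [2.269, 2.151, 0.015]
ft_force: [1.4, -0.8, -0.4]
finger_gap: 0.0547
```

Emit:
arm_command:
  increments:
    - {"dx": 3,"dy": 35,"dz": 0,"rx": 0,"ry": 0,"rz": 0,"jaw": 40}
    - {"dx": 0,"dy": 15,"dz": 0,"rx": 0,"ry": 0,"rz": 0,"jaw": 40}
    - {"dx": 0,"dy": 0,"dz": 0,"rx": 0,"ry": 0,"rz": 0,"jaw": 40}
    - {"dx": 0,"dy": 0,"dz": 0,"rx": 0,"ry": 0,"rz": 0,"jaw": 40}

```text
time_s: 16.0
position: [0.5004, 0.3493, 0.13]
orientation: [2.263, 2.163, 0.018]
ft_force: [0.2, -1.0, -1.8]
finger_gap: 0.0544
```

Run:
```python
from h import *
st();save("wrist","w6",k=1.25)
```

```text
t 16.0 p [500.4 349.3 130. ] jaw 87.39 tilt [ 0.0158 -0.0002] gap 54.4 F [ 0.2 -1.  -1.8] q [-0.18  0.74 -0.82  1.71  0.65  0.97  0.28]
```

View pics/w6.png

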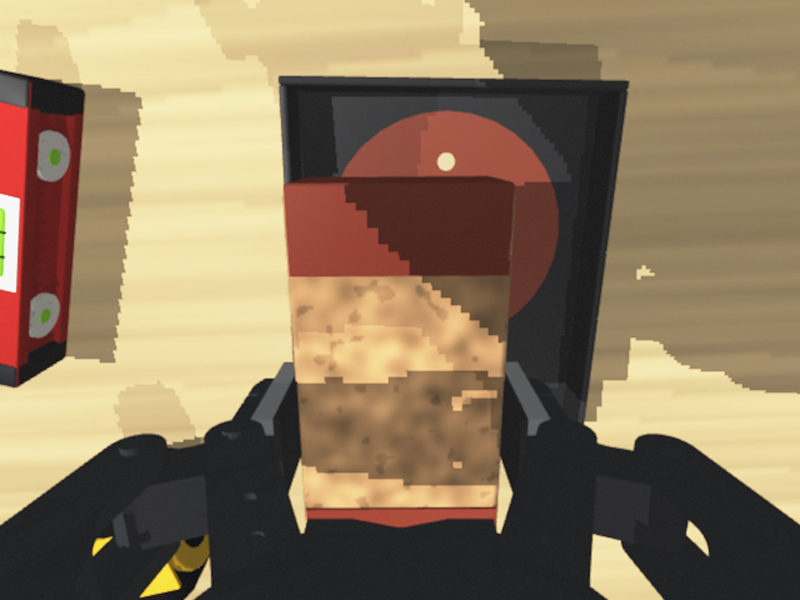

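The sander is held squarely, and the black tray's rim corners at its -x edge are (280,77) and (628,83).

Run:
```python
from h import *
f=lambda u,v,z:pix2w("wrist",(u/1.25,v/1.25),z)*1000
a,b=f(280,77,.03),f(628,83,.03);v=b-a;y=np.arctan2(-v[0],v[1]);print(a,b,np.degrees(y),np.linalg.norm(v),"c",(a+b)/2+94*np.array([np.cos(y),np.sin(y),0]))
print("sander far mid",f(398,185,.145))
```

```text
[397.26375595 301.37166479  30.        ] [406.88489342 457.54135531  30.        ] -3.525362348540346 156.46577428213124 c [495.89644633 373.6764158   30.        ]
sander far mid [439.71282751 352.74733456 145.        ]
```

Emit:
arm_command:
  increments:
    - {"dx": 0,"dy": 15,"dz": 0,"rx": 0,"ry": 0,"rz": -0.4,"jaw": 40}
    - {"dx": 0,"dy": 8,"dz": -20,"rx": 0,"ry": 0,"rz": 0,"jaw": 40}
    - {"dx": 0,"dy": 0,"dz": -35,"rx": 0,"ry": 0,"rz": 0,"jaw": 40}
    - {"dx": 0,"dy": 0,"dz": -25,"rx": 0,"ry": 0,"rz": 0,"jaw": 40}
    - {"dx": 0,"dy": 0,"dz": -10,"rx": 0,"ry": 0,"rz": 0,"jaw": 40}
    - {"dx": 0,"dy": 0,"dz": 0,"rx": 0,"ry": 0,"rz": 0,"jaw": 40}

```text
time_s: 16.65
position: [0.5019, 0.3697, 0.035]
orientation: [2.276, 2.146, 0.017]
ft_force: [0.3, 0.7, -1.0]
finger_gap: 0.0546
```

Run:
```python
from h import *
st()
```

```text
t 16.65 p [501.9 369.7  35. ] jaw 86.63 tilt [ 0.017  -0.0021] gap 54.6 F [ 0.3  0.7 -1. ] q [-0.27  0.88 -0.73  1.71  0.77  0.85  0.17]
```

Centred. Now the last few millimetres down.

Emit:
arm_command:
  increments:
    - {"dx": 0,"dy": 2,"dz": -6,"rx": 0,"ry": 0.1,"rz": 0,"jaw": 40}
    - {"dx": 0,"dy": 0,"dz": -5,"rx": 0,"ry": 0,"rz": 0,"jaw": 40}
    - {"dx": 0,"dy": 0,"dz": -4,"rx": 0,"ry": 0,"rz": 0,"jaw": 40}
    - {"dx": 0,"dy": 0,"dz": -2,"rx": 0,"ry": 0,"rz": 0,"jaw": 40}

```text
time_s: 17.05
position: [0.5032, 0.3725, 0.0191]
orientation: [2.278, 2.146, 0.02]
ft_force: [-0.3, 0.0, -1.2]
finger_gap: 0.0547
```

Emit:
arm_command:
  increments:
    - {"dx": 0,"dy": 0,"dz": -2,"rx": 0,"ry": 0,"rz": 0,"jaw": 40}
    - {"dx": 0,"dy": 0,"dz": -1.5,"rx": 0,"ry": 0,"rz": 0,"jaw": 40}

```text
time_s: 17.25
position: [0.5035, 0.3727, 0.0167]
orientation: [2.278, 2.145, 0.021]
ft_force: [-9.5, -9.1, 35.2]
finger_gap: 0.0552
```

Emit:
arm_command:
  increments:
    - {"dx": 0,"dy": 0,"dz": 0.5,"rx": 0,"ry": 0,"rz": 0,"jaw": 40}
    - {"dx": 0,"dy": 0,"dz": 0,"rx": 0,"ry": 0,"rz": 0,"jaw": 70}
    - {"dx": 0,"dy": 0,"dz": 0,"rx": 0,"ry": 0,"rz": 0,"jaw": 70}
    - {"dx": 0,"dy": 0,"dz": 10,"rx": 0,"ry": 0.6,"rz": 0,"jaw": 70}
    - {"dx": 0,"dy": 0,"dz": 30,"rx": 0,"ry": 0.5,"rz": 0,"jaw": 70}
    - {"dx": 0,"dy": 0,"dz": 45,"rx": 0,"ry": 0,"rz": 0,"jaw": 60}
    - {"dx": -5,"dy": -20,"dz": 45,"rx": 0,"ry": 0,"rz": -2,"jaw": 50}
    - {"dx": -10,"dy": -45,"dz": 0,"rx": 0,"ry": 0,"rz": -4,"jaw": 50}
    - {"dx": -10,"dy": -45,"dz": 0,"rx": 0,"ry": 0,"rz": -4,"jaw": 50}
    - {"dx": -10,"dy": -45,"dz": 0,"rx": 0,"ry": 0,"rz": -3,"jaw": 50}

```text
time_s: 18.25
position: [0.4659, 0.2201, 0.1567]
orientation: [-2.51, -1.878, -0.004]
ft_force: [1.4, -0.3, 0.3]
finger_gap: 0.0502
```

Emit:
arm_command:
  increments:
    - {"dx": -5,"dy": -35,"dz": 0,"rx": 0,"ry": 0,"rz": 0,"jaw": 50}
    - {"dx": 0,"dy": -5,"dz": 0,"rx": 0,"ry": 0,"rz": 0,"jaw": 50}
    - {"dx": 0,"dy": 0,"dz": 0,"rx": 0,"ry": 0,"rz": 0,"jaw": 50}

```text
time_s: 18.55
position: [0.4603, 0.1725, 0.1588]
orientation: [-2.52, -1.87, -0.002]
ft_force: [0.8, 0.7, 0.3]
finger_gap: 0.05
```

Run:
```python
from h import *
st();save("wrist","w7",k=1.25)
```

```text
t 18.55 p [460.3 172.5 158.8] jaw 73.15 tilt [-0.0013  0.004 ] gap 50.0 F [0.8 0.7 0.3] q [ 0.16  0.54 -0.85  1.98  0.53  0.86  0.3 ]
```

View pics/w7.png

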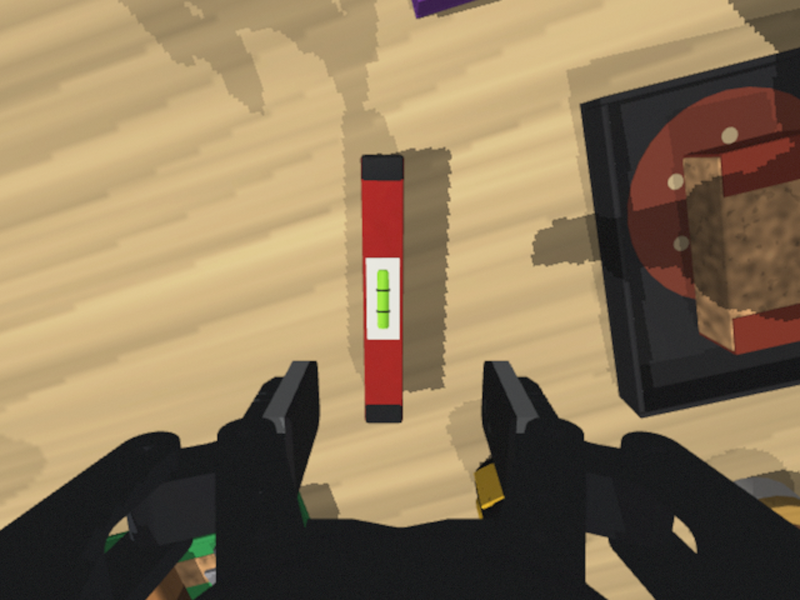

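The sander lies flat in the black tray. The level is in line with the jaws, with its vial centre at (383,298).

Run:
```python
from h import *
f=lambda u,v,z:pix2w("wrist",(u/1.25,v/1.25),z)*1000
a,b=f(382.5,155,.04),f(384,423,.04);v=b-a;print(f(383,298,.04),(a+b)/2,np.degrees(np.arctan2(v[1],v[0])),np.linalg.norm(v))
```

```text
[463.36404572 163.74752609  40.        ] [463.86961659 163.76399808  40.        ] -17.06236748523827 151.1823550296943
```

Emit:
arm_command:
  increments:
    - {"dx": 3,"dy": -8,"dz": -15,"rx": -0.2,"ry": 0,"rz": 0,"jaw": 50}
    - {"dx": 0,"dy": 0,"dz": -35,"rx": 0,"ry": 0,"rz": 0,"jaw": 50}
    - {"dx": 0,"dy": 0,"dz": -35,"rx": 0,"ry": 0,"rz": 0,"jaw": 50}
    - {"dx": 0,"dy": 0,"dz": -10,"rx": 0,"ry": 0,"rz": 0,"jaw": 50}
    - {"dx": 0,"dy": 0,"dz": 0,"rx": 0,"ry": 0,"rz": 0,"jaw": 50}
    - {"dx": 0,"dy": 0,"dz": 0,"rx": 0,"ry": 0,"rz": 0,"jaw": 50}

```text
time_s: 19.2
position: [0.4641, 0.17, 0.0598]
orientation: [-2.513, -1.88, -0.002]
ft_force: [0.4, -0.1, 0.2]
finger_gap: 0.0499
```

Run:
```python
from h import *
st()
```

```text
t 19.2 p [464.1 170.   59.8] jaw 73.59 tilt [-0.0011  0.0033] gap 49.9 F [ 0.4 -0.1  0.2] q [ 0.06  0.69 -0.71  2.04  0.72  0.68  0.16]
```

Emit:
arm_command:
  increments:
    - {"dx": 0,"dy": -6,"dz": 0,"rx": -0.1,"ry": 0,"rz": -0.5,"jaw": 50}
    - {"dx": 0,"dy": 0,"dz": -15,"rx": 0,"ry": 0,"rz": 0,"jaw": 50}
    - {"dx": 0,"dy": 0,"dz": -20,"rx": 0,"ry": 0,"rz": 0,"jaw": 50}
    - {"dx": 0,"dy": 0,"dz": -8,"rx": 0,"ry": 0,"rz": 0,"jaw": 50}
    - {"dx": 0,"dy": 0,"dz": -2,"rx": 0,"ry": 0,"rz": 0,"jaw": 50}
    - {"dx": 0,"dy": 0,"dz": 0,"rx": 0,"ry": 0,"rz": 0,"jaw": 50}

```text
time_s: 19.8
position: [0.4668, 0.1637, 0.0162]
orientation: [2.525, 1.867, 0.009]
ft_force: [0.2, -0.3, 1.0]
finger_gap: 0.0502
```

Run:
```python
from h import *
st()
```

```text
t 19.8 p [466.8 163.7  16.2] jaw 72.96 tilt [0.0052 0.0029] gap 50.2 F [ 0.2 -0.3  1. ] q [ 0.01  0.75 -0.63  2.06  0.81  0.59  0.08]
```

Emit:
arm_command:
  squeeze: 40
  increments:
    - {"dx": -2,"dy": 0,"dz": -3,"rx": -0.15,"ry": 0.3,"rz": 0,"jaw": 40}
    - {"dx": -0.5,"dy": 0,"dz": -0.5,"rx": 0,"ry": 0.15,"rz": 0,"jaw": 30}
    - {"dx": -0.5,"dy": 0,"dz": -0.5,"rx": 0,"ry": 0.15,"rz": 0,"jaw": 10}
    - {"dx": -0.5,"dy": 0,"dz": -0.5,"rx": 0,"ry": 0.15,"rz": 0,"jaw": 10}
    - {"dx": -0.5,"dy": 0,"dz": -0.5,"rx": 0,"ry": 0.15,"rz": 0,"jaw": 10}

```text
time_s: 20.3
position: [0.4643, 0.1639, 0.0134]
orientation: [-2.523, -1.864, 0.009]
ft_force: [0.8, -1.3, 4.3]
finger_gap: 0.0213
```

Run:
```python
from h import *
st()
```

```text
t 20.3 p [464.3 163.9  13.4] jaw 72.93 tilt [-0.0075  0.0004] gap 21.3 F [ 0.8 -1.3  4.3] q [ 0.01  0.76 -0.64  2.05  0.8   0.6   0.08]
```

Emit:
arm_command:
  increments:
    - {"dx": 0,"dy": 0,"dz": 15,"rx": 0,"ry": -0.2,"rz": 0,"jaw": 10}
    - {"dx": 0,"dy": 0,"dz": 35,"rx": 0,"ry": 0,"rz": 0,"jaw": 10}
    - {"dx": 0,"dy": -10,"dz": 40,"rx": 0,"ry": 0,"rz": 1,"jaw": 10}
    - {"dx": 2,"dy": -25,"dz": 30,"rx": 0,"ry": 0,"rz": 2,"jaw": 10}
    - {"dx": 3,"dy": -45,"dz": 0,"rx": 0,"ry": 0,"rz": 2,"jaw": 10}
    - {"dx": 3,"dy": -45,"dz": 0,"rx": 0,"ry": 0,"rz": 2,"jaw": 10}
    - {"dx": 3,"dy": -45,"dz": 0,"rx": 0,"ry": 0,"rz": 2,"jaw": 10}
    - {"dx": 3,"dy": -45,"dz": 0,"rx": 0,"ry": 0,"rz": 2,"jaw": 10}
    - {"dx": 3,"dy": -45,"dz": 0,"rx": 0,"ry": 0,"rz": 2,"jaw": 10}
    - {"dx": 3,"dy": -45,"dz": 0,"rx": 0,"ry": 0,"rz": 2,"jaw": 10}

```text
time_s: 21.3
position: [0.481, -0.145, 0.1489]
orientation: [2.233, 2.208, 0.001]
ft_force: [0.5, 0.4, -1.6]
finger_gap: 0.0215
```

Emit:
arm_command:
  increments:
    - {"dx": 3,"dy": -45,"dz": 0,"rx": 0,"ry": 0,"rz": 2,"jaw": 10}
    - {"dx": 3,"dy": -45,"dz": 0,"rx": 0,"ry": 0,"rz": 2,"jaw": 10}
    - {"dx": 3,"dy": -45,"dz": 0,"rx": 0,"ry": 0,"rz": 2,"jaw": 10}
    - {"dx": 3,"dy": -40,"dz": 0,"rx": 0,"ry": 0,"rz": 0,"jaw": 10}
    - {"dx": 0,"dy": -20,"dz": 0,"rx": 0,"ry": 0,"rz": 0,"jaw": 10}
    - {"dx": 0,"dy": 0,"dz": 0,"rx": 0,"ry": 0,"rz": 0,"jaw": 10}

```text
time_s: 21.9
position: [0.4886, -0.3549, 0.1553]
orientation: [2.114, 2.318, 0.0]
ft_force: [0.2, -0.0, -2.8]
finger_gap: 0.0214
```

Run:
```python
from h import *
st()
```

```text
t 21.9 p [ 488.6 -354.9  155.3] jaw 95.27 tilt [ 0.0032 -0.0026] gap 21.4 F [ 0.2 -0.  -2.8] q [ 1.1   0.72 -0.88  1.7   0.64  1.03  1.67]
```

Run:
```python
from h import *
save("wrist","w8",k=1.25)
```

```text
(no output)
```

View pics/w8.png

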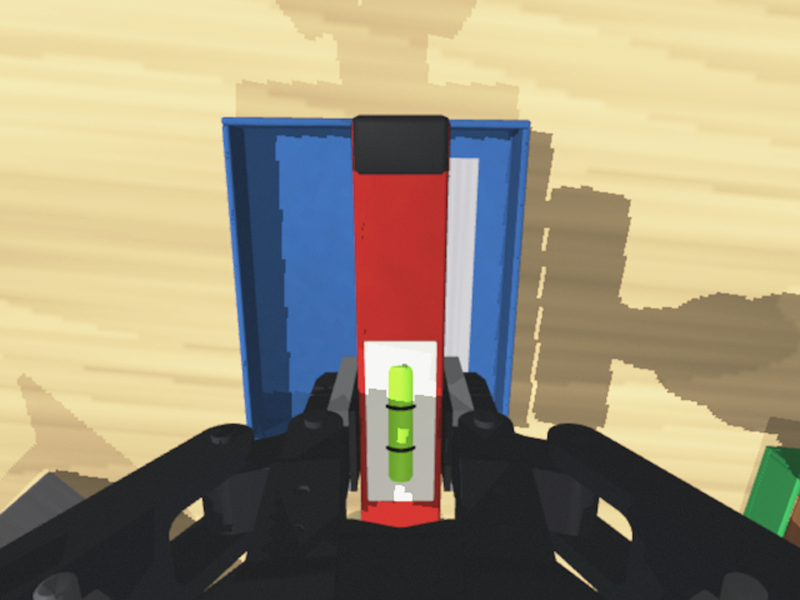

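The level hangs straight. The blue tray's -x rim corners are at (223,119) and (530,122), and image right is +y.

Run:
```python
from h import *
f=lambda u,v,z:pix2w("wrist",(u/1.25,v/1.25),z)*1000
a,b=f(223,119,.03),f(530,122,.03);v=b-a;y=np.arctan2(-v[0],v[1]);c=(a+b)/2+94*np.array([np.cos(y),np.sin(y),0]);print(a,b,np.degrees(y),np.linalg.norm(v),"c",c)
print("level z? vial", f(401,425,.155+.0137),f(401,425,.182))
for l in((0,-40),(0,30)): print(l,c[:2]+[l[0]*np.cos(y)-l[1]*np.sin(y),l[0]*np.sin(y)+l[1]*np.cos(y)])
```

```text
[ 411.0483777 -451.8315545   30.       ] [ 398.17600146 -296.04124422   30.        ] 4.7234084479275795 156.3212040902563 c [ 498.29294935 -366.19590521   30.        ]
level z? vial [ 496.36242957 -352.78182785  168.7       ] [ 488.71239727 -353.47878893  182.        ]
(0, -40) [ 501.58677665 -406.0600583 ]
(0, 30) [ 495.82257887 -336.29779039]
```

Emit:
arm_command:
  increments:
    - {"dx": 5,"dy": -20,"dz": 0,"rx": 0.1,"ry": 0.1,"rz": -0.4,"jaw": 10}
    - {"dx": 8,"dy": -25,"dz": 0,"rx": 0,"ry": 0,"rz": 0,"jaw": 10}
    - {"dx": 0,"dy": -5,"dz": -25,"rx": 0,"ry": 0,"rz": 0,"jaw": 10}
    - {"dx": 0,"dy": 0,"dz": -40,"rx": 0,"ry": 0,"rz": 0,"jaw": 10}
    - {"dx": 0,"dy": 0,"dz": -30,"rx": 0,"ry": 0,"rz": 0,"jaw": 10}
    - {"dx": 0,"dy": 0,"dz": -8,"rx": 0,"ry": 0,"rz": 0,"jaw": 10}
    - {"dx": 0,"dy": 0,"dz": 0,"rx": 0,"ry": 0,"rz": 0,"jaw": 10}

```text
time_s: 22.65
position: [0.5047, -0.3971, 0.0571]
orientation: [2.11, 2.321, 0.008]
ft_force: [-0.3, 0.6, -1.7]
finger_gap: 0.0213
```

Run:
```python
from h import *
st()
```

```text
t 22.65 p [ 504.7 -397.1   57.1] jaw 95.46 tilt [0.0065 0.0007] gap 21.3 F [-0.3  0.6 -1.7] q [ 1.07  0.89 -0.79  1.65  0.75  0.93  1.66]
```

Emit:
arm_command:
  increments:
    - {"dx": -3,"dy": -12,"dz": 0,"rx": 0,"ry": 0.3,"rz": -0.7,"jaw": 10}
    - {"dx": 0,"dy": 0,"dz": -10,"rx": 0,"ry": 0,"rz": 0,"jaw": 10}
    - {"dx": 0,"dy": 0,"dz": -12,"rx": 0,"ry": 0,"rz": 0,"jaw": 10}
    - {"dx": 0,"dy": 0,"dz": -6,"rx": 0,"ry": 0,"rz": 0,"jaw": 10}
    - {"dx": 0,"dy": 0,"dz": -2,"rx": 0,"ry": 0,"rz": 0,"jaw": 10}

```text
time_s: 23.15
position: [0.5034, -0.4108, 0.0301]
orientation: [2.125, 2.306, 0.003]
ft_force: [0.1, -1.0, -0.9]
finger_gap: 0.0213
```

Run:
```python
from h import *
st()
```

```text
t 23.15 p [ 503.4 -410.8   30.1] jaw 94.69 tilt [ 0.0053 -0.0026] gap 21.3 F [ 0.1 -1.  -0.9] q [ 1.07  0.93 -0.76  1.63  0.78  0.9   1.66]
```

Emit:
arm_command:
  increments:
    - {"dx": -1,"dy": 3,"dz": -4,"rx": 0.15,"ry": 0.6,"rz": 0,"jaw": 10}
    - {"dx": 0,"dy": 0,"dz": -4,"rx": 0,"ry": 0,"rz": 0,"jaw": 10}
    - {"dx": 0,"dy": 0,"dz": -2,"rx": 0,"ry": 0.1,"rz": 0,"jaw": 10}
    - {"dx": 0,"dy": 0,"dz": -1,"rx": 0,"ry": 0,"rz": 0,"jaw": 10}

```text
time_s: 23.55
position: [0.5025, -0.4069, 0.018]
orientation: [-2.123, -2.306, 0.008]
ft_force: [0.9, 0.5, -2.8]
finger_gap: 0.0211
```

Run:
```python
from h import *
st()
```

```text
t 23.55 p [ 502.5 -406.9   18. ] jaw 94.73 tilt [-0.0082  0.0008] gap 21.1 F [ 0.9  0.5 -2.8] q [ 1.05  0.94 -0.75  1.63  0.79  0.9   1.64]
```

Emit:
arm_command:
  increments:
    - {"dx": 0,"dy": 0,"dz": -1.5,"rx": 0,"ry": 0,"rz": 0,"jaw": 10}
    - {"dx": 0,"dy": 0,"dz": -0.5,"rx": 0,"ry": 0,"rz": 0,"jaw": 10}

```text
time_s: 23.75
position: [0.5027, -0.4071, 0.0176]
orientation: [-2.124, -2.307, 0.009]
ft_force: [-1.9, 0.8, 2.1]
finger_gap: 0.0213
```

Emit:
arm_command:
  increments:
    - {"dx": 0,"dy": 0,"dz": 0,"rx": 0,"ry": 0,"rz": 0,"jaw": 31}
    - {"dx": 0,"dy": 0,"dz": 0,"rx": 0,"ry": 0,"rz": 0,"jaw": 31}
    - {"dx": 0,"dy": 0,"dz": 8,"rx": 0,"ry": 0,"rz": 0,"jaw": 31}
    - {"dx": 0,"dy": 0,"dz": 25,"rx": 0,"ry": -0.4,"rz": 0,"jaw": 31}
    - {"dx": 0,"dy": 0,"dz": 40,"rx": 0,"ry": 0,"rz": 0,"jaw": 31}
    - {"dx": 0,"dy": 0,"dz": 45,"rx": 0,"ry": 0,"rz": 0,"jaw": 75}
    - {"dx": 5,"dy": 30,"dz": 30,"rx": 0,"ry": 0,"rz": 1,"jaw": 75}
    - {"dx": 9,"dy": 45,"dz": 0,"rx": 0,"ry": 0,"rz": 1,"jaw": 75}
    - {"dx": 9,"dy": 45,"dz": 0,"rx": 0,"ry": 0,"rz": 1,"jaw": 75}
    - {"dx": 9,"dy": 45,"dz": 0,"rx": 0,"ry": 0,"rz": 1,"jaw": 75}

```text
time_s: 24.75
position: [0.5333, -0.2431, 0.1753]
orientation: [2.054, 2.372, -0.002]
ft_force: [1.0, -0.6, -0.6]
finger_gap: 0.0751
```

Emit:
arm_command:
  increments:
    - {"dx": 9,"dy": 45,"dz": 0,"rx": 0,"ry": 0,"rz": 1,"jaw": 75}
    - {"dx": 9,"dy": 45,"dz": 0,"rx": 0,"ry": 0,"rz": 1,"jaw": 75}
    - {"dx": 9,"dy": 45,"dz": 0,"rx": 0,"ry": 0,"rz": 1,"jaw": 75}
    - {"dx": 9,"dy": 45,"dz": 0,"rx": 0,"ry": 0,"rz": 1,"jaw": 75}
    - {"dx": 9,"dy": 45,"dz": 0,"rx": 0,"ry": 0,"rz": 1,"jaw": 75}
    - {"dx": 9,"dy": 45,"dz": 0,"rx": 0,"ry": 0,"rz": 0,"jaw": 75}
    - {"dx": 9,"dy": 45,"dz": 0,"rx": 0,"ry": 0,"rz": 0,"jaw": 75}
    - {"dx": 9,"dy": 45,"dz": 0,"rx": 0,"ry": 0,"rz": 0,"jaw": 75}
    - {"dx": 5,"dy": 30,"dz": 0,"rx": 0,"ry": 0,"rz": 0,"jaw": 75}
    - {"dx": 0,"dy": 0,"dz": 0,"rx": 0,"ry": 0,"rz": 0,"jaw": 75}

```text
time_s: 25.75
position: [0.6107, 0.1705, 0.183]
orientation: [1.932, 2.467, 0.007]
ft_force: [0.3, 0.0, -1.0]
finger_gap: 0.075
```

Run:
```python
from h import *
st()
```

```text
t 25.75 p [610.7 170.5 183. ] jaw 103.87 tilt [ 0.0095 -0.0016] gap 75.0 F [ 0.3  0.  -1. ] q [ 0.2   0.74 -0.91  1.6   0.64  1.12  0.94]
```

Emit:
arm_command:
  increments:
    - {"dx": 19,"dy": 28,"dz": 0,"rx": 0,"ry": 0.5,"rz": 0,"jaw": 75}
    - {"dx": 0,"dy": 0,"dz": 0,"rx": 0,"ry": 0,"rz": 0,"jaw": 75}
    - {"dx": 0,"dy": 0,"dz": 0,"rx": 0,"ry": 0,"rz": 0,"jaw": 75}

```text
time_s: 26.05
position: [0.63, 0.1997, 0.1842]
orientation: [1.934, 2.473, -0.002]
ft_force: [0.2, -0.5, 0.3]
finger_gap: 0.0749
```

Run:
```python
from h import *
st();save("wrist","w9",k=1.25)
```

```text
t 26.05 p [630.  199.7 184.2] jaw 103.95 tilt [ 0.0009 -0.0022] gap 74.9 F [ 0.2 -0.5  0.3] q [ 0.14  0.78 -0.9   1.51  0.64  1.17  0.93]
```

View pics/w9.png

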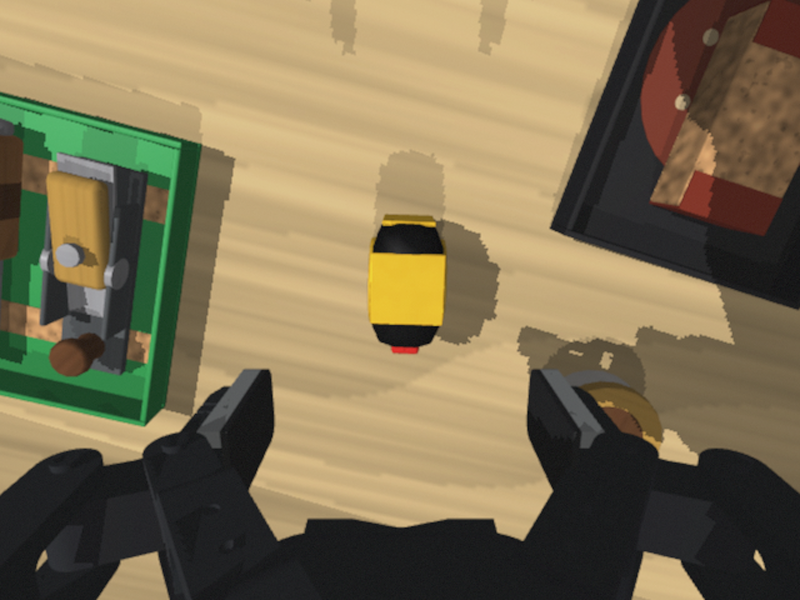

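The tape's stripe corners are (371,253), (446,253), (443,325) and (371,325). It is in line with the jaws, and the plane sits in the green tray at left.

Run:
```python
from h import *
f=lambda u,v,z:pix2w("wrist",(u/1.25,v/1.25),z)*1000
a,b=f(408,253,.064),f(407,325,.064);v=b-a;print(f(408,289,.064),np.degrees(np.arctan2(v[1],v[0])),np.linalg.norm(f(371,289,.064)-f(445,289,.064)))
```

```text
[630.46900976 204.96179556  64.        ] 13.405405000829282 40.449091162931374
```

Emit:
arm_command:
  increments:
    - {"dx": 0,"dy": 4,"dz": -15,"rx": 0.1,"ry": 0,"rz": -0.3,"jaw": 75}
    - {"dx": 0,"dy": 0,"dz": -35,"rx": 0,"ry": 0,"rz": 0,"jaw": 75}
    - {"dx": 0,"dy": 0,"dz": -30,"rx": 0,"ry": 0,"rz": 0,"jaw": 75}
    - {"dx": 0,"dy": 0,"dz": -10,"rx": 0,"ry": 0,"rz": 0,"jaw": 75}
    - {"dx": 0,"dy": 0,"dz": 0,"rx": 0,"ry": 0,"rz": 0,"jaw": 75}
    - {"dx": 0,"dy": 0,"dz": 0,"rx": 0,"ry": 0,"rz": 0,"jaw": 75}

```text
time_s: 26.7
position: [0.6296, 0.2, 0.0915]
orientation: [1.946, 2.463, 0.002]
ft_force: [-0.2, 1.0, 1.2]
finger_gap: 0.0747
```

Run:
```python
from h import *
st()
```

```text
t 26.7 p [629.6 200.   91.5] jaw 103.37 tilt [ 0.0026 -0.0005] gap 74.7 F [-0.2  1.   1.2] q [ 0.11  0.88 -0.84  1.58  0.73  1.02  0.86]
```

Emit:
arm_command:
  increments:
    - {"dx": 1,"dy": 4,"dz": -5,"rx": 0,"ry": 0.1,"rz": 0,"jaw": 75}
    - {"dx": 0,"dy": 1,"dz": -25,"rx": 0,"ry": 0,"rz": 0,"jaw": 75}
    - {"dx": 0,"dy": 0,"dz": -25,"rx": 0,"ry": 0,"rz": 0,"jaw": 75}
    - {"dx": 0,"dy": 0,"dz": -14,"rx": 0,"ry": 0,"rz": 0,"jaw": 75}
    - {"dx": 0,"dy": 0,"dz": -2,"rx": 0,"ry": 0,"rz": 0,"jaw": 75}
    - {"dx": 0,"dy": 0,"dz": 0,"rx": 0,"ry": 0,"rz": 0,"jaw": 75}

```text
time_s: 27.3
position: [0.6341, 0.2074, 0.0242]
orientation: [1.946, 2.459, 0.012]
ft_force: [-0.5, -0.2, 1.1]
finger_gap: 0.075
```

Run:
```python
from h import *
st()
```

```text
t 27.3 p [634.1 207.4  24.2] jaw 103.29 tilt [0.0089 0.0027] gap 75.0 F [-0.5 -0.2  1.1] q [ 0.07  0.96 -0.78  1.58  0.81  0.93  0.8 ]
```

Emit:
arm_command:
  squeeze: 50
  increments:
    - {"dx": -3,"dy": -3,"dz": -7,"rx": -0.1,"ry": 0.5,"rz": 0,"jaw": 65}
    - {"dx": 0,"dy": 0,"dz": -0.5,"rx": 0,"ry": 0.1,"rz": 0,"jaw": 60}
    - {"dx": -0.5,"dy": 0,"dz": -0.5,"rx": 0,"ry": 0.1,"rz": 0,"jaw": 30}
    - {"dx": -0.5,"dy": 0,"dz": -0.5,"rx": 0,"ry": 0.1,"rz": 0,"jaw": 30}
    - {"dx": -0.5,"dy": 0,"dz": -0.5,"rx": 0,"ry": 0.1,"rz": 0,"jaw": 30}
    - {"dx": 0,"dy": 0,"dz": -0.5,"rx": 0,"ry": 0.1,"rz": 0,"jaw": 30}

```text
time_s: 27.9
position: [0.6314, 0.2045, 0.0182]
orientation: [-1.947, -2.459, 0.003]
ft_force: [-4.0, -1.8, 9.7]
finger_gap: 0.0435
```

Run:
```python
from h import *
st()
```

```text
t 27.9 p [631.4 204.5  18.2] jaw 103.24 tilt [-0.005   0.0018] gap 43.5 F [-4.  -1.8  9.7] q [ 0.07  0.97 -0.78  1.58  0.8   0.94  0.81]
```

Emit:
arm_command:
  increments:
    - {"dx": 0,"dy": 0,"dz": 15,"rx": 0,"ry": 0,"rz": 0,"jaw": 30}
    - {"dx": 0,"dy": 0,"dz": 35,"rx": 0,"ry": 0,"rz": 0,"jaw": 30}
    - {"dx": 0,"dy": 0,"dz": 45,"rx": 0,"ry": 0,"rz": 0,"jaw": 30}
    - {"dx": -4,"dy": -20,"dz": 30,"rx": 0,"ry": 0,"rz": -1,"jaw": 30}
    - {"dx": -11,"dy": -45,"dz": 0,"rx": 0,"ry": 0,"rz": -1,"jaw": 30}
    - {"dx": -11,"dy": -45,"dz": 0,"rx": 0,"ry": 0,"rz": -1,"jaw": 30}
    - {"dx": -11,"dy": -45,"dz": 0,"rx": 0,"ry": 0,"rz": -1,"jaw": 30}
    - {"dx": -11,"dy": -45,"dz": 0,"rx": 0,"ry": 0,"rz": -1,"jaw": 30}
    - {"dx": -11,"dy": -45,"dz": 0,"rx": 0,"ry": 0,"rz": -1,"jaw": 30}
    - {"dx": -11,"dy": -45,"dz": 0,"rx": 0,"ry": 0,"rz": -1,"jaw": 30}

```text
time_s: 28.9
position: [0.5546, -0.0861, 0.1557]
orientation: [-2.082, -2.344, -0.003]
ft_force: [1.2, -0.1, -2.9]
finger_gap: 0.0433
```

Emit:
arm_command:
  increments:
    - {"dx": -11,"dy": -45,"dz": 0,"rx": 0,"ry": 0,"rz": -1,"jaw": 30}
    - {"dx": -11,"dy": -45,"dz": 0,"rx": 0,"ry": 0,"rz": -1,"jaw": 30}
    - {"dx": -11,"dy": -45,"dz": 0,"rx": 0,"ry": 0,"rz": 0,"jaw": 30}
    - {"dx": -11,"dy": -45,"dz": 0,"rx": 0,"ry": 0,"rz": 0,"jaw": 30}
    - {"dx": -8,"dy": -30,"dz": 0,"rx": 0,"ry": 0,"rz": 0,"jaw": 30}
    - {"dx": 0,"dy": 0,"dz": 0,"rx": 0,"ry": 0,"rz": 0,"jaw": 30}
    - {"dx": 0,"dy": 0,"dz": 0,"rx": 0,"ry": 0,"rz": 0,"jaw": 30}

```text
time_s: 29.6
position: [0.4951, -0.3111, 0.161]
orientation: [-2.137, -2.297, 0.002]
ft_force: [0.2, 1.8, -3.4]
finger_gap: 0.0436
```

Run:
```python
from h import *
st()
```

```text
t 29.6 p [ 495.1 -311.1  161. ] jaw 94.13 tilt [-0.0035  0.0017] gap 43.6 F [ 0.2  1.8 -3.4] q [ 1.05  0.69 -0.89  1.74  0.62  1.02  1.58]
```

Emit:
arm_command:
  increments:
    - {"dx": 1,"dy": -25,"dz": 0,"rx": 0,"ry": 0,"rz": 0.6,"jaw": 30}
    - {"dx": 0,"dy": -18,"dz": 0,"rx": 0,"ry": 0,"rz": 0,"jaw": 30}
    - {"dx": 0,"dy": 0,"dz": -10,"rx": 0,"ry": 0,"rz": 0,"jaw": 30}
    - {"dx": 0,"dy": 0,"dz": -10,"rx": 0,"ry": 0,"rz": 0,"jaw": 30}
    - {"dx": 0,"dy": 0,"dz": 0,"rx": 0,"ry": 0,"rz": 0,"jaw": 30}

```text
time_s: 30.1
position: [0.4982, -0.3494, 0.1422]
orientation: [-2.116, -2.317, -0.0]
ft_force: [0.2, 0.4, -4.1]
finger_gap: 0.0436
```

Run:
```python
from h import *
st();save("wrist","w10",k=1.25)
```

```text
t 30.1 p [ 498.2 -349.4  142.2] jaw 95.19 tilt [-0.0023  0.0023] gap 43.6 F [ 0.2  0.4 -4.1] q [ 1.08  0.75 -0.87  1.69  0.65  1.02  1.64]
```

View pics/w10.png

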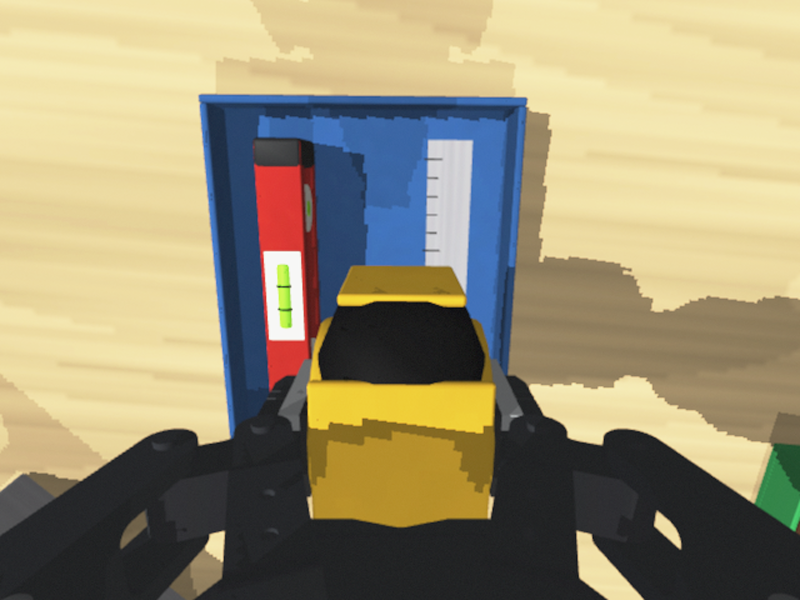

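The level stands upright in the blue tray, with its top's right edge at about (303,250). The rule spans columns 426–472 at row 250.

Run:
```python
from h import *
f=lambda u,v,z:pix2w("wrist",(u/1.25,v/1.25),z)*1000
y=np.radians(4.7);c=np.array([498.3,-366.2])
def loc(p): d=p[:2]-c;return d@[np.cos(y),np.sin(y)],d@[-np.sin(y),np.cos(y)]
for n,p in(("level top L",f(261,250,.044)),("R",f(301,250,.044)),("rule L",f(426,250,.005)),("rule R",f(472,250,.005)),("rim",f(200,98,.03)),("rim",f(526,99,.03)),("tcp",np.array([498.2,-349.4]))): print(n,loc(p))
```

```text
level top L (np.float64(-22.29245706425341), np.float64(-50.19306860551287))
R (np.float64(-22.446736617888455), np.float64(-30.601859036127927))
rule L (np.float64(-16.148393169049125), np.float64(32.8882131129114))
rule R (np.float64(-16.354840574254563), np.float64(59.103964229245406))
rim (np.float64(-93.2331737469963), np.float64(-78.471007906537))
rim (np.float64(-94.1316846261934), np.float64(77.87058895112929))
tcp (np.float64(1.2769032063028622), np.float64(16.751701949406034))
```

Emit:
arm_command:
  increments:
    - {"dx": 0,"dy": -4,"dz": -15,"rx": 0,"ry": 0,"rz": -0.5,"jaw": 30}
    - {"dx": 0,"dy": 0,"dz": -30,"rx": 0,"ry": 0,"rz": 0,"jaw": 30}
    - {"dx": 0,"dy": 0,"dz": -25,"rx": 0,"ry": 0,"rz": 0,"jaw": 30}
    - {"dx": 0,"dy": 0,"dz": -8,"rx": 0,"ry": 0,"rz": 0,"jaw": 30}
    - {"dx": 0,"dy": 0,"dz": 0,"rx": 0,"ry": 0,"rz": 0,"jaw": 30}

```text
time_s: 30.65
position: [0.4994, -0.3514, 0.0611]
orientation: [-2.125, -2.311, -0.001]
ft_force: [-0.3, -0.5, -3.3]
finger_gap: 0.0436
```

Run:
```python
from h import *
st()
```

```text
t 30.65 p [ 499.4 -351.4   61.1] jaw 94.79 tilt [-0.0007  0.0019] gap 43.6 F [-0.3 -0.5 -3.3] q [ 1.03  0.85 -0.79  1.73  0.75  0.9   1.57]
```

Emit:
arm_command:
  increments:
    - {"dx": -1,"dy": -3,"dz": -8,"rx": -0.1,"ry": 0,"rz": 0,"jaw": 30}
    - {"dx": 0,"dy": 0,"dz": -12,"rx": 0,"ry": 0.1,"rz": 0,"jaw": 30}
    - {"dx": 0,"dy": 0,"dz": -6,"rx": 0,"ry": 0.1,"rz": 0,"jaw": 30}
    - {"dx": 0,"dy": 0,"dz": -4,"rx": 0,"ry": 0.1,"rz": 0,"jaw": 30}
    - {"dx": 0,"dy": 0,"dz": -1,"rx": 0,"ry": 0,"rz": 0,"jaw": 30}

```text
time_s: 31.15
position: [0.4994, -0.3553, 0.0298]
orientation: [-2.126, -2.31, 0.006]
ft_force: [-0.3, -0.1, -2.7]
finger_gap: 0.0437
```

Run:
```python
from h import *
st()
```

```text
t 31.15 p [ 499.4 -355.3   29.8] jaw 94.76 tilt [-0.0039 -0.0017] gap 43.7 F [-0.3 -0.1 -2.7] q [ 1.01  0.89 -0.76  1.73  0.79  0.86  1.54]
```

Emit:
arm_command:
  increments:
    - {"dx": 0,"dy": 0.5,"dz": -3,"rx": 0,"ry": 0,"rz": 0,"jaw": 30}
    - {"dx": 0,"dy": 0,"dz": -2.5,"rx": 0,"ry": 0,"rz": 0,"jaw": 30}
    - {"dx": 0,"dy": 0,"dz": -1.5,"rx": 0,"ry": 0,"rz": 0,"jaw": 30}

```text
time_s: 31.45
position: [0.4998, -0.3549, 0.0229]
orientation: [-2.127, -2.311, 0.006]
ft_force: [0.0, 1.3, -3.5]
finger_gap: 0.0434
```

Emit:
arm_command:
  increments:
    - {"dx": 0,"dy": 0,"dz": -1.5,"rx": 0,"ry": 0,"rz": 0,"jaw": 30}
    - {"dx": 0,"dy": 0,"dz": -0.5,"rx": 0,"ry": 0,"rz": 0,"jaw": 30}

```text
time_s: 31.65
position: [0.4999, -0.355, 0.0222]
orientation: [-2.127, -2.311, 0.007]
ft_force: [-3.1, 1.6, 6.3]
finger_gap: 0.0434
```

Contact. Release, rise straight up, then move clear for a final look.

Emit:
arm_command:
  increments:
    - {"dx": 0,"dy": 0,"dz": 0,"rx": 0,"ry": 0,"rz": 0,"jaw": 49}
    - {"dx": 0,"dy": 0,"dz": 0,"rx": 0,"ry": 0,"rz": 0,"jaw": 49}
    - {"dx": 0,"dy": 0,"dz": 8,"rx": 0,"ry": 0,"rz": 0,"jaw": 49}
    - {"dx": 0,"dy": 0,"dz": 20,"rx": 0,"ry": 0,"rz": 0,"jaw": 49}
    - {"dx": 0,"dy": 0,"dz": 35,"rx": 0,"ry": 0,"rz": 0,"jaw": 49}
    - {"dx": 0,"dy": 0,"dz": 45,"rx": 0,"ry": 0,"rz": 0,"jaw": 49}
    - {"dx": 0,"dy": 0,"dz": 45,"rx": 0,"ry": 0,"rz": 0,"jaw": 49}
    - {"dx": -10,"dy": 25,"dz": 40,"rx": 0,"ry": 0,"rz": 0,"jaw": 49}
    - {"dx": -20,"dy": 40,"dz": 0,"rx": 0,"ry": 0,"rz": 0,"jaw": 49}
    - {"dx": -20,"dy": 40,"dz": 0,"rx": 0,"ry": 0,"rz": 0,"jaw": 49}

```text
time_s: 32.65
position: [0.4503, -0.2488, 0.2308]
orientation: [2.127, 2.305, -0.002]
ft_force: [1.2, 0.3, 0.6]
finger_gap: 0.0491
```

Emit:
arm_command:
  increments:
    - {"dx": -20,"dy": 40,"dz": 0,"rx": 0,"ry": 0,"rz": 0,"jaw": 49}
    - {"dx": 0,"dy": 40,"dz": 0,"rx": 0,"ry": 0,"rz": 0,"jaw": 49}
    - {"dx": 0,"dy": 20,"dz": 0,"rx": 0,"ry": 0,"rz": 0,"jaw": 49}
    - {"dx": 0,"dy": 0,"dz": 0,"rx": 0,"ry": 0,"rz": 0,"jaw": 49}
    - {"dx": 0,"dy": 0,"dz": 0,"rx": 0,"ry": 0,"rz": 0,"jaw": 49}

```text
time_s: 33.15
position: [0.4268, -0.1407, 0.238]
orientation: [2.113, 2.305, -0.01]
ft_force: [-0.8, -0.5, -0.4]
finger_gap: 0.049
```

Run:
```python
from h import *
st();save("top","top2",(100,80,560,300),1.7);save("scene","scene2",k=1.25)
```

```text
t 33.15 p [ 426.8 -140.7  238. ] jaw 94.99 tilt [ 0.0064 -0.0142] gap 49.0 F [-0.8 -0.5 -0.4] q [ 1.03  0.39 -1.07  2.    0.43  0.98  1.41]
```

View pics/top2.png

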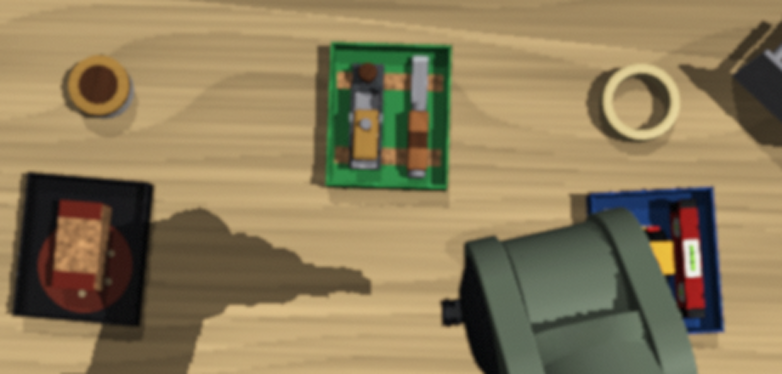

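View pics/scene2.png

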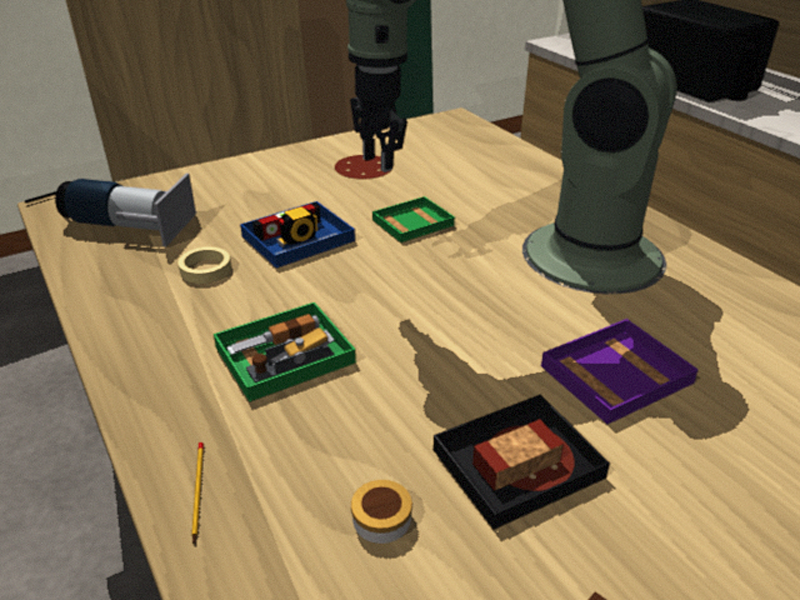

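All five tools sit flat and upright in the right trays: the plane and chisel in green (270–300, 340), the tape and level in blue (298,230), and the sander in black (520,455). The roll (205,265) and tin (382,508) are at the same pixels as at the start.

```bash
python3 -c "
from h import *
print(order.finish_job())"
```

```text
the job is handed in; nothing more can be done
None
```

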